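# Logger back on its stand after a battery change

## Task

The bench logger lies face down after a battery change. Push its battery cover fully shut, then press in the heel of the fold-out stand and swing the leg out to its stop, and tip the logger up over its bottom end so that it stands leaning back on the leg, about where it lay. Then press the wide key on its face to start it, and leave it standing; do not disturb the beaker and the vial around it.

Things in the scene. Friction and masses are not known exactly. Their poses are not given: they have to be found in the camera images.
- logger: Grey instrument with black rubber rim, 0.45 kg, 160 (x) by 100 (y) by 30 mm (z), lying face down. Origin: middle of the face side, on the bench as it lies; x to the bottom end, z out of the back (up as it lies). On the back: stand in a recess 54 mm wide (x -40 to 68), cover (x -46 to -71, guides 5.5 mm high). Standing on the opened leg, z points back and down, about 2.3 rad from vertical.
- logger_cover (a joint): Battery cover sliding across the back, m: 0 = shut, grows as it opens towards +y of the logger, at most 0.022; light friction, below 1 N.
- logger_lip (a point): Top of the outer (+y) face of the cover's thumb lip, 12 mm above the back; the lip is 22 mm wide along x and 5 mm thick. Pushing it towards -y of the logger shuts the cover.
- logger_leg (a joint): Stiff hinge (0.04 N m) of the stand, rad: 0 = folded flush into the back, 1.3 = its stop; stays where left. Pin along y at logger x = -8, z = 26 mm. Leg (48 mm wide, 5 thick) runs 78 mm from it to the bottom end; heel, 17.5 mm to the top end over an open scoop 32 mm long. Pressing the heel down lifts the leg, whose free end can then be pushed on, up and round the pin.
- logger_heel (a point): Point on the upper surface of the stand's heel, 15 mm from the pin, in the middle, over a scoop 21 mm deep: press here straight down (4 to 8 N); a fingertip pushed 10 to 14 mm down swings the leg well out, not always to its stop.
- logger_foot (a point): Axis of the round foot (8 mm thick) at the leg's free end, 74 mm from the pin.
- logger_tab (a point): Middle of the outer lower edge of the black hanging tab that sticks out of the top end at the back: logger x -80 to -110 mm, 60 mm wide, 8 mm thick (z 26 to 34 mm, so 26 mm of clear space between it and the bench as it lies), with a slot 6 by 30 mm. Tab, rim and bottom end are grippy rubber.
- logger_bottom (a point): Middle of the square, 30 mm deep bottom end (logger x = 80 mm) on which it stands. From lying, the logger turns 90 degrees over the face's lower edge until upright on this end, then about 43 degrees further back, onto the foot of the leg.
- logger_key (a joint): Travel of the wide key on the face, m: 0 = out, 0.004 = fully in; springs back; about 2.5 N pushes it home.
- logger_key_top (a point): Centre of the outer surface of the wide light key on the face, 40 mm across by 20 mm, at logger x = +42.5 mm, y = 0; it is pushed along the logger's +z. It lies 2 mm deep inside the raised rim of the face (rim: the outer 10 mm, standing 6 mm proud of the face).
- beaker: Glass beaker, 88 mm high, 71 mm wide, standing to the right of the logger; origin at the centre of its foot.
- vial: Small vial with a white cap, 27 mm wide, 58 mm high, standing to the right of the logger; origin at the centre of its foot.

How it is judged:
On the way, in this order (a step that is already met when the one before it is completed fails the run):
1. the battery cover is fully shut while the logger lies face down (value of joint logger_cover below 0.002 m and angle between logger's own z axis and vertical below 0.2 rad), for 0.1 s.
2. the leg is swung out to its stop (value of joint logger_leg above 1.22 rad), for 0.2 s.
3. the logger stands leaning back on its leg (angle between logger's own z axis and vertical between 2.15 and 2.45 rad and value of joint logger_leg above 1.2 rad and height (world z) of logger_foot below 0.008 m and linear speed of logger below 0.03 m/s), for 0.3 s.
4. the wide key is pressed while the logger stands (value of joint logger_key above 0.0025 m and angle between logger's own z axis and vertical between 2.1 and 2.5 rad), for 0.05 s.
At the end, for the whole second after the job is handed in: The logger stands at rest on its bottom end and the leg's foot (foot axis under 8 mm), leaning back (z axis 2.15-2.45 rad from vertical), leg over 1.2 rad, cover under 3 mm, key out (under 1.5 mm), bottom end within 12 cm of its start; beaker and vial not shoved over 3 cm (angle between logger's own z axis and vertical between 2.15 and 2.45 rad and value of joint logger_leg above 1.2 rad and height (world z) of logger_foot between -0.005 and 0.008 m and value of joint logger_cover below 0.003 m and value of joint logger_key below 0.0015 m and distance of logger_bottom from where it was at the start of the episode below 0.12 m and linear speed of logger below 0.02 m/s); the robot touches nothing.
It fails at once if the beaker or the vial is shoved more than 3 cm or tipped over (distance of any of beaker, vial from where it was at the start of the episode above 0.03 m or angle between any of beaker, vial's own z axis and vertical above 0.5 rad).
It also fails if it takes over 64 s, if anything falls off the work surface, if the arm or the gripper's body presses on something with over 40 N, if the wrist force passes 120 N, or if a joint passes its speed limit or range.

## Robot

A 6-joint arm with a two-finger parallel gripper is mounted at the origin on a cart in front of the work surface, level with it; the furniture and walls round the work are solid. World frame = base frame: x ahead of the robot, y to its left, z up, the work surface at z = 0. Lengths are in m, angles in rad, forces in N, time in s.
With the tool pointing down it reaches from about 0.375 to 0.925 m from the base axis. Payload 5.7 kg.
Tool frame: the origin (TCP) lies midway between the tips of the shut fingers; the grasp point (between the pads) lies 19 mm behind it; z points along the fingers, y is the line along which they close (so a half turn about z gives the same grasp; the last joint's range is limited). The gripper opens to 88 mm and grips with 3 to 60 N. Pads are 20 mm wide; open, the fingers measure 115 mm over their backs; the gripper's body (75 mm by 178 mm) begins 61 mm behind the grasp point.
Start: joints at [1.187, 0.359, 1.51, -0, 1.272, -0.115], TCP at [0.159, 0.578, 0.223] pointing down, gripper open.
Joint ranges: [-2.97, 2.97], [-1.01, 2.36], [0.21, 2.38], [-0.96, 4.11], [0.2, 2.71], [-2.98, 2.98]. Speed limits (rad/s): [2.39, 2.39, 3.14, 3.14, 3.14, 3.14].

## Interface

Orientations are given as a unit quaternion [w, x, y, z].
In Python, from station import readout, viewer, sign_off gives the robot as it stands.
- The arm moves only by the tool move_arm, never from a script. Its argument "targets" is a list of rows, each an object of numbers: "grip": the closure, from -1 (fully open) to 1 (shut); "x", "y", "z": the shift along the tool's x, y, z in cm; "twist": the turn about the tool's z in rad. A call has 1 to 20 rows; each row shifts and turns the commanded pose from where the row before left it, along the tool's axes as they then stand; what a row does not reach is not made up. A row lasts 1/8 s, in which the tool goes at most 62.5 mm and 10.7 degrees, less where a joint would pass 70% of its speed; a pose out of reach is approached as far as the arm can. A call with a gripper value outside its range is refused whole. The fingers move at their own pace and stop on an object; "newtons" is the grip in N (left out, the last holds). Time passes only in rows, so rows that do not move let the fingers close. It gives the time, the measured TCP pose, the force, the opening and the grip force at its end, in the units of the state.
- readout.state(): the state, without advancing time (a new reading comes with each control period).
- viewer.read_camera(name): name is "scene" or "top" or "wrist"; returns (picture, depth): 384x512x3 uint8, blue, green, red; 384x512 float32, m along the optical axis (not along the pixel's ray), 0 where there is no reading.
- viewer.calibration(name): a dict with "vfov" (degrees; the focal length in pixels is half the picture's height over the tangent of half this angle, whatever the lens; pixels are square), "cx", "cy" (the principal point, pixels), "k1" (the pictures are not rectified: a ray, as slopes to the right and down, at radius r is drawn at 1 + k1 r^2 times it, then the intrinsics apply), "camera_from_world" (4x4, takes a point from world to camera coordinates); the wrist camera has in their place "T_tool_cam" (4x4, takes a point from camera to tool coordinates, whose origin is the TCP and whose axes are the flange's). Camera axes: x right, y down, z forward; pixel columns grow to the right and rows downward; lengths in m; the calibration is good to about 2 mm. A picture is of the moment at which its call begins: read the wrist's pose just before it. calibration takes no time and is no camera call.
- sign_off(): hands the job in; it is judged then, once.
Trained networks look in the newest picture that a camera, given by its name, has taken for a name from the list of things; names that differ only in an ending like _2 or _b are one class to them, and where a whole thing is asked for, a point or a joint stands for the part that bears it (a point fixed in the world has none). Each returns a list of dicts, best first, with "score" (0 to 1); they miss things now and then, are a little off and sometimes report something else, mostly with a low value. They report only what shows in the picture. A call takes as long as a camera call.
- viewer.cut_out(camera, label): "region" (384x512 bool, what is visible of it) and "pixel" ([column, row] in pixels, amid what is visible of it).
The state is a dict: "clock": time; "joint_positions": joint angles; "qvel": joint speeds; "joint_efforts": joint torques, N m; "eef_pos": TCP position; "tool_rot": TCP orientation; "ft_force": force on the tool from outside, world axes, zero at the start; "torque": the same for the moment, N m; "finger_gap": finger opening in m; "grip_force": force on a finger pad.
Only numpy, scipy, OpenCV 4.12 (cv2) and the standard library are available. Lean on these libraries where they do the work, as an engineer would, in place of code of your own. Each camera call takes 0.05 s, during which the arm holds its last target. There are 200 camera calls.

## Working session

There is one attempt and no reset: what is moved stays moved. The work goes in short steps, Python scripts to look and compute and a tool call to move; the robot and the scene stay as the last step left them, time stands still between calls to the robot, and variables do not carry over. Pictures are saved under pics/ and viewed, at most 10 in all, crops included, and the job is handed in when it is done.

Besides the shell and the picture viewer there is one more tool, called after "Call:" by a JSON object that holds its "api" and its "payload". move_arm: Moves the arm, as the interface text tells. Its arguments: {"type":"object","properties":{"targets":{"type":"array","items":{"type":"object","properties":{"grip":{"type":"number"},"x":{"type":"number"},"y":{"type":"number"},"z":{"type":"number"},"twist":{"type":"number"}}}},"newtons":{"type":"number"}},"required":["targets"]}

```bash
ls; mkdir -p pics; cat > h.py <<'E'
import numpy as np, cv2
from station import readout, viewer, sign_off
from scipy.spatial.transform import Rotation as R
def T_tool():
    s=readout.state(); q=s["tool_rot"]; T=np.eye(4)
    T[:3,:3]=R.from_quat([q[1],q[2],q[3],q[0]]).as_matrix(); T[:3,3]=s["eef_pos"]; return T
def cloud(name):
    """picture, per-pixel world points (nan where none)"""
    T=T_tool(); c=viewer.calibration(name); im,d=viewer.read_camera(name)
    W=T@np.array(c["T_tool_cam"]) if name=="wrist" else np.linalg.inv(np.array(c["camera_from_world"]))
    f=192/np.tan(np.radians(c["vfov"])/2)
    v,u=np.mgrid[:384,:512].astype(float)
    K=np.array([[f,0,c["cx"]],[0,f,c["cy"]],[0,0,1]])
    p=cv2.undistortPoints(np.stack([u,v],-1).reshape(-1,1,2),K,np.array([c["k1"],0,0,0.])).reshape(384,512,2)
    P=np.concatenate([p*d[...,None],d[...,None]],-1); P[d==0]=np.nan
    return im,P@W[:3,:3].T+W[:3,3]
E
cat > a.py <<'E'
from h import *
s=readout.state(); print({k:np.round(v,3).tolist() for k,v in s.items()})
ims=[]
for n in ["scene","top"]:
    im,P=cloud(n); ims.append(im)
    for l in ["logger","logger_lip","logger_heel","logger_foot","logger_tab","logger_bottom","logger_cover","beaker","vial"]:
        for r in viewer.cut_out(n,l)[:1]:
            m=r["region"]; pts=P[m]; 
            print(n,l,round(r["score"],2),np.round(r["pixel"]),m.sum(),np.round(np.nanmedian(pts,0),3),np.round(np.nanpercentile(pts,[2,98],axis=0),3).tolist())
    np.save(n+"P.npy",P)
cv2.imwrite("pics/a.png",cv2.resize(np.vstack(ims),None,fx=.78,fy=.78))
cv2.imwrite("pics/top.png",ims[1]);cv2.imwrite("pics/scene.png",ims[0])
E
python3 a.py
```

```text
pics
{'clock': 0.0, 'joint_positions': [1.187, 0.359, 1.511, 0.0, 1.272, -0.115], 'qvel': [-0.001, -0.0, 0.001, -0.001, 0.001, 0.001], 'joint_efforts': [0.001, -51.535, -27.074, 0.067, 0.034, -0.0], 'eef_pos': [0.159, 0.578, 0.222], 'tool_rot': [-0.0, 0.134, 0.991, -0.001], 'ft_force': [0.644, -0.12, 0.355], 'torque': [0.011, -0.011, -0.007], 'grip_force': 0.0, 'finger_gap': 0.088}
scene logger 0.59 [240. 207.] 1348 [0.541 0.09  0.03 ] [[0.5, 0.022, 0.004], [0.597, 0.204, 0.037]]
scene logger_heel 0.78 [247. 207.] 185 [0.552 0.076 0.03 ] [[0.53, 0.036, 0.029], [0.574, 0.117, 0.033]]
scene logger_foot 0.76 [247. 205.] 237 [0.552 0.083 0.03 ] [[0.527, 0.036, 0.027], [0.582, 0.131, 0.033]]
scene logger_tab 0.63 [239. 207.] 1283 [0.542 0.088 0.03 ] [[0.5, 0.022, 0.006], [0.596, 0.2, 0.037]]
scene logger_bottom 0.97 [244. 208.] 1289 [0.542 0.086 0.03 ] [[0.5, 0.022, 0.005], [0.596, 0.2, 0.037]]
scene logger_cover 0.53 [234. 195.] 53 [0.575 0.162 0.036] [[0.549, 0.152, 0.034], [0.594, 0.174, 0.042]]
scene beaker 0.85 [314. 254.] 1502 [ 0.466 -0.268  0.059] [[0.447, -0.292, 0.002], [0.544, 
[... 348 characters left out ...]
96.] 729 [0.556 0.081 0.028] [[0.532, 0.037, 0.025], [0.578, 0.124, 0.032]]
top logger_foot 0.81 [231. 201.] 749 [0.554 0.083 0.028] [[0.532, 0.037, 0.025], [0.578, 0.127, 0.032]]
top logger_tab 0.94 [221. 197.] 3018 [0.556 0.11  0.03 ] [[0.508, 0.027, 0.008], [0.603, 0.206, 0.037]]
top logger_bottom 0.65 [221. 198.] 2955 [0.556 0.112 0.03 ] [[0.508, 0.025, 0.008], [0.603, 0.206, 0.037]]
top logger_cover 0.46 [201. 192.] 216 [0.575 0.16  0.034] [[0.551, 0.148, 0.03], [0.598, 0.172, 0.042]]
top beaker 0.67 [379. 224.] 976 [ 0.485 -0.265  0.033] [[0.453, -0.291, 0.012], [0.517, -0.225, 0.089]]
top vial 0.63 [367. 174.] 106 [ 0.614 -0.244  0.054] [[0.605, -0.256, 0.016], [0.624, -0.237, 0.061]]
```

```bash
cat > b.py <<'E'
from h import *
im=cv2.imread("pics/top.png"); cv2.imwrite("pics/a2.png",np.hstack([cv2.resize(im[140:260,150:290],(560,480),interpolation=2)]))
P=np.load("topP.npy"); m=viewer.cut_out("top","logger")
viewer.read_camera("top")
m=viewer.cut_out("top","logger")[0]["region"]
q=P[m&(P[...,2]>.022)][:,:2].astype(np.float32)
r=cv2.minAreaRect(q);print(r,np.round(cv2.boxPoints(r),3).tolist())
E
python3 b.py
```

```text
((0.55762779712677, 0.11777511239051819), (0.1910150647163391, 0.10120455175638199), 87.08822631835938) [[0.5019999742507935, 0.02500000037252903], [0.6029999852180481, 0.019999999552965164], [0.6129999756813049, 0.210999995470047], [0.5120000243186951, 0.2160000056028366]]
```

View pics/a.png

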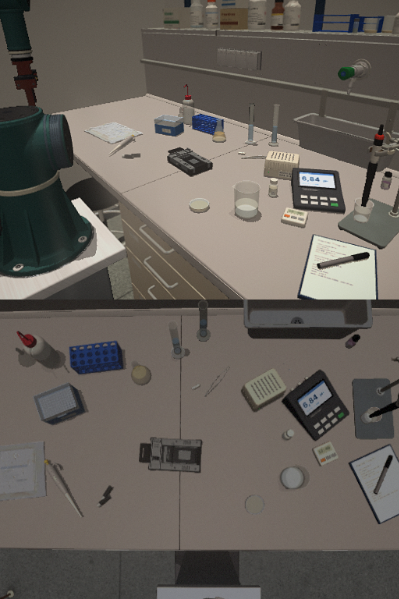

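View pics/a2.png

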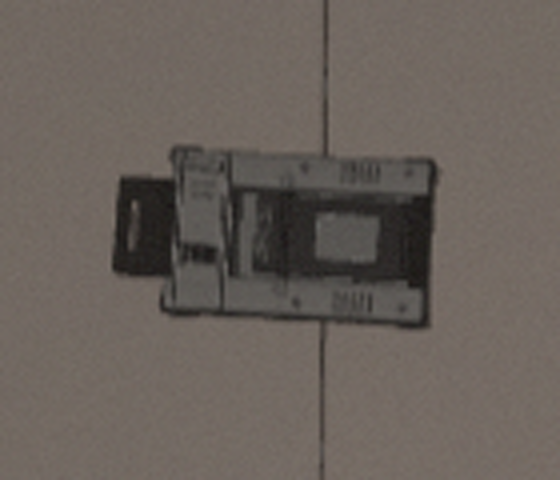

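The top view shows the logger with its tab at left (crop ~(140,225)), its bottom end at right (~(430,245)) and the cover near (200,230). The beaker and vial are well off to the right. I'll move above it and look with the wrist camera.

Call:
{"api": "move_arm", "payload": {"targets": [{"grip": 1,"x": -4.95,"y": -3.4},{"grip": 1,"x": -4.95,"y": -3.4},{"grip": 1,"x": -4.95,"y": -3.4},{"grip": 1,"x": -4.95,"y": -3.4},{"grip": 1,"x": -4.95,"y": -3.4},{"grip": 1,"x": -4.95,"y": -3.4},{"grip": 1,"x": -4.95,"y": -3.4},{"grip": 1,"x": -4.95,"y": -3.4},{"grip": 1,"x": -4.95,"y": -3.4},{"grip": 1,"x": -4.95,"y": -3.4},{"grip": 1,"twist": 0.17},{"grip": 1,"twist": 0.17},{"grip": 1,"twist": 0.17},{"grip": 1,"twist": 0.17},{"grip": 1,"twist": 0.17},{"grip": 1,"twist": 0.17},{"grip": 1,"twist": 0.17},{"grip": 1,"twist": 0.165},{"grip": 1},{"grip": 1}], "newtons": 15}}

```text
invalid input at $.targets[0]: expected keys grip, x, y, z, twist
```

```bash
cat > c.py <<'E'
from h import *
import sys
s=readout.state(); print(s["clock"],np.round(s["eef_pos"],4),s["finger_gap"]); print(np.round(T_tool()[:3,:3],3).tolist(),np.round(s["joint_positions"],2))
im,P=cloud("wrist"); np.save("wP.npy",P); cv2.imwrite("pics/%s.png"%sys.argv[1],im)
for l in ["logger","logger_lip","logger_heel","logger_foot","logger_cover"]:
    for r in viewer.cut_out("wrist",l)[:1]:
        m=r["region"]; pts=P[m]
        print(l,round(r["score"],2),np.round(r["pixel"]),m.sum(),np.round(np.nanmedian(pts,0),4),np.round(np.nanpercentile(pts,[2,98],axis=0),4).tolist())
        if l=="logger":
            q=P[m&(P[...,2]>.022)][:,:2].astype(np.float32); b=cv2.minAreaRect(q);print(b,np.round(cv2.boxPoints(b),4).tolist())
E
python3 c.py w1
```

```text
1.15 [0.1593 0.5784 0.2226] 0.08773719785943293
[[-0.964, 0.266, -0.0], [0.266, 0.964, -0.0], [0.0, -0.0, -1.0]] [ 1.19  0.36  1.51 -0.    1.27 -0.12]
```

View pics/w1.png

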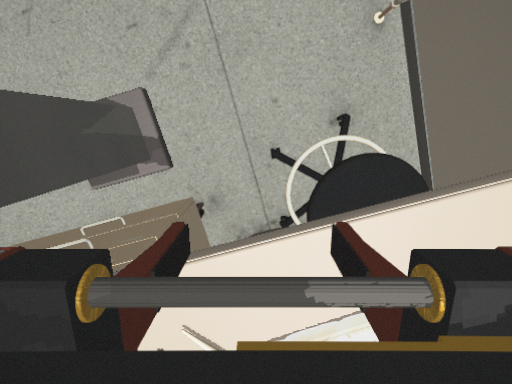

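The move was refused because every row needs all five keys. The picture only shows the floor and the fingers at the start pose (fingers along the bottom, rows 250-384). It tells me the camera looks out towards tool +x.

Call:
{"api": "move_arm", "payload": {"targets": [{"grip": 1,"x": -4.47,"y": -3.77,"z": 0,"twist": 0},{"grip": 1,"x": -4.47,"y": -3.77,"z": 0,"twist": 0},{"grip": 1,"x": -4.47,"y": -3.77,"z": 0,"twist": 0},{"grip": 1,"x": -4.47,"y": -3.77,"z": 0,"twist": 0},{"grip": 1,"x": -4.47,"y": -3.77,"z": 0,"twist": 0},{"grip": 1,"x": -4.47,"y": -3.77,"z": 0,"twist": 0},{"grip": 1,"x": -4.47,"y": -3.77,"z": 0,"twist": 0},{"grip": 1,"x": -4.47,"y": -3.77,"z": 0,"twist": 0},{"grip": 1,"x": -4.47,"y": -3.77,"z": 0,"twist": 0},{"grip": 1,"x": -4.47,"y": -3.77,"z": 0,"twist": 0},{"grip": 1,"x": -4.47,"y": -3.77,"z": 0,"twist": 0},{"grip": 1,"x": 0,"y": 0,"z": 0,"twist": 0.17},{"grip": 1,"x": 0,"y": 0,"z": 0,"twist": 0.17},{"grip": 1,"x": 0,"y": 0,"z": 0,"twist": 0.17},{"grip": 1,"x": 0,"y": 0,"z": 0,"twist": 0.17},{"grip": 1,"x": 0,"y": 0,"z": 0,"twist": 0.17},{"grip": 1,"x": 0,"y": 0,"z": 0,"twist": 0.17},{"grip": 1,"x": 0,"y": 0,"z": 0,"twist": 0.17},{"grip": 1,"x": 0,"y": 0,"z": 0,"twist": 0.165},{"grip": 1,"x": 0,"y": 0,"z": 0,"twist": 0}], "newtons": 15}}

```text
clock: 3.95
eef_pos: [0.5233, 0.048, 0.2227]
tool_rot: [0.0, 0.725, 0.689, -0.0]
ft_force: [0.1, 0.3, 0.8]
finger_gap: 0.0006
grip_force: 0.0
```

```bash
python3 c.py w2
```

```text
3.95 [0.5233 0.048  0.2227] 0.0006432456921687473
[[0.051, 0.999, 0.0], [0.999, -0.051, -0.0], [-0.0, 0.0, -1.0]] [-0.04  0.25  1.67 -0.    1.22  0.01]
logger 0.76 [282. 115.] 12188 [0.5559 0.1237 0.0306] [[0.5074, 0.0304, 0.0095], [0.6031, 0.2103, 0.0364]]
((0.5561456680297852, 0.11941961944103241), (0.19187282025814056, 0.1038738265633583), 87.02236938476562) [[0.4993000030517578, 0.02630000002682209], [0.6029999852180481, 0.020899999886751175], [0.6129999756813049, 0.21250000596046448], [0.5092999935150146, 0.21789999306201935]]
logger_lip 0.94 [302.  81.] 1096 [0.5744 0.1629 0.0346] [[0.5496, 0.1501, 0.0327], [0.5981, 0.1757, 0.0434]]
logger_heel 0.72 [279. 150.] 2872 [0.5531 0.0862 0.0295] [[0.5302, 0.0391, 0.0279], [0.5766, 0.1286, 0.0312]]
logger_foot 0.72 [284. 150.] 2811 [0.5527 0.0863 0.0295] [[0.5301, 0.0401, 0.0279], [0.5763, 0.1286, 0.0312]]
logger_cover 0.63 [299.  81.] 1157 [0.5745 0.1629 0.0346] [[0.5496, 0.1494, 0.0326], [0.5982, 0.1765, 0.0433]]
```

View pics/w2.png

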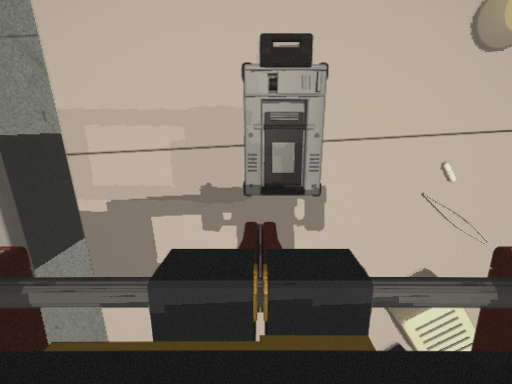

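The wrist picture shows the logger with its tab up at (287,50) and the bottom end at (283,190). The cover is a light bar at (298,81), with a dark gap at its left at col 272. Next I'll locate the lip from heights.

```bash
cat > d.py <<'E'
from h import *
P=np.load("wP.npy")
m=(P[...,2]>.038)&(P[...,0]>.49)&(P[...,0]<.64)&(P[...,1]>.1)&(P[...,1]<.22)
print(m.sum()); v,u=np.where(m)
print(u.min(),u.max(),v.min(),v.max(),np.round(np.percentile(P[m],[0,5,50,95,100],axis=0),4))
o=np.array([.5567,.102]);
for row in [76,81,86]: print([(c,*np.round(P[row,c]*1000).astype(int)) for c in range(262,332,2)])
E
python3 d.py
```

```text
106
268 322 70 95 [[0.5376 0.1485 0.0382]
 [0.5942 0.1518 0.039 ]
 [0.5962 0.1614 0.0425]
 [0.599  0.1718 0.0439]
 [0.5998 0.1729 0.0445]]
[(262, np.int64(532), np.int64(172), np.int64(30)), (264, np.int64(534), np.int64(172), np.int64(32)), (266, np.int64(537), np.int64(172), np.int64(30)), (268, np.int64(539), np.int64(174), np.int64(15)), (270, np.int64(542), np.int64(174), np.int64(16)), (272, np.int64(544), np.int64(174), np.int64(14)), (274, np.int64(547), np.int64(174), np.int64(14)), (276, np.int64(549), np.int64(173), np.int64(16)), (278, np.int64(550), np.int64(171), np.int64(34)), (280, np.int64(553), np.int64(170), np.int64(35)), (282, np.int64(555), np.int64(170), np.int64(36)), (284, np.int64(557), np.int64(170), np.int64(34)), (286, np.int64(560), np.int64(170), np.int64(34)), (288, np.int64(562), np.int64(170), np.int64(35)), (290, np.int64(564), np.int64(170), np.int64(34)), (292, np.int64(567), np.int64(170), np.int64(34)), (294, np.int64(569), np.int64(170), np.int64(34)), (296, np.int64(571), np.int64(169), np.int64(35)), (298, np.int64(573), np.int64(169), np.int
[... 3692 characters left out ...]
64(580), np.int64(158), np.int64(33)), (306, np.int64(582), np.int64(158), np.int64(35)), (308, np.int64(585), np.int64(158), np.int64(35)), (310, np.int64(587), np.int64(158), np.int64(35)), (312, np.int64(590), np.int64(157), np.int64(34)), (314, np.int64(592), np.int64(157), np.int64(35)), (316, np.int64(594), np.int64(157), np.int64(35)), (318, np.int64(595), np.int64(156), np.int64(42)), (320, np.int64(597), np.int64(156), np.int64(43)), (322, np.int64(602), np.int64(157), np.int64(30)), (324, np.int64(604), np.int64(157), np.int64(31)), (326, np.int64(607), np.int64(157), np.int64(28)), (328, np.int64(616), np.int64(160), np.int64(0)), (330, np.int64(619), np.int64(160), np.int64(-1))]
```

Call:
{"api": "move_arm", "payload": {"targets": [{"grip": 1,"x": 3.9,"y": 3.3,"z": 0,"twist": 0},{"grip": 1,"x": 3.9,"y": 3.3,"z": 2,"twist": 0},{"grip": 1,"x": 3.9,"y": 3.3,"z": 4,"twist": 0},{"grip": 1,"x": 0,"y": 0,"z": 5,"twist": 0},{"grip": 1,"x": 0,"y": 0,"z": 5,"twist": 0},{"grip": 1,"x": 0,"y": 0,"z": 2,"twist": 0},{"grip": 1,"x": 0,"y": 0,"z": 0.5,"twist": 0},{"grip": 1,"x": 0,"y": 0,"z": 0,"twist": 0}]}}

```text
clock: 5.25
eef_pos: [0.6275, 0.1583, 0.0396]
tool_rot: [0.0, 0.725, 0.688, 0.0]
ft_force: [-0.3, -0.3, 0.0]
finger_gap: 0.0003
grip_force: 0.0
```

Call:
{"api": "move_arm", "payload": {"targets": [{"grip": 1,"x": 0.2,"y": 0,"z": 0.25,"twist": 0},{"grip": 1,"x": 0,"y": -0.5,"z": 0,"twist": 0},{"grip": 1,"x": 0,"y": -0.4,"z": 0,"twist": 0},{"grip": 1,"x": 0,"y": -0.3,"z": 0,"twist": 0},{"grip": 1,"x": 0,"y": -0.3,"z": 0,"twist": 0},{"grip": 1,"x": 0,"y": -0.3,"z": 0,"twist": 0},{"grip": 1,"x": 0,"y": -0.3,"z": 0,"twist": 0},{"grip": 1,"x": 0,"y": 0,"z": 0,"twist": 0}]}}

```text
clock: 6.25
eef_pos: [0.6059, 0.1614, 0.0366]
tool_rot: [-0.0, 0.726, 0.688, -0.0]
ft_force: [-0.9, -1.0, 0.5]
finger_gap: 0.0005
grip_force: 0.0
```

```bash
python3 c.py w3; python3 d.py | head -6
```

```text
6.25 [0.6059 0.1614 0.0366] 0.000530214809431442
[[0.053, 0.999, -0.0], [0.999, -0.053, -0.0], [-0.0, -0.0, -1.0]] [ 0.15  0.6   1.62 -0.    0.92  0.2 ]
logger 0.57 [169. 214.] 13535 [0.5518 0.1788 0.0339] [[0.5105, 0.0925, 0.0148], [0.6043, 0.2139, 0.0369]]
((0.5579749345779419, 0.15014183521270752), (0.13069286942481995, 0.10227129608392715), 87.81717681884766) [[0.5044000148773193, 0.0868000015616417], [0.6065999865531921, 0.08290000259876251], [0.6115999817848206, 0.2134999930858612], [0.5094000101089478, 0.21739999949932098]]
logger_lip 0.58 [202. 232.] 2161 [0.5701 0.1668 0.0346] [[0.5471, 0.1569, 0.0332], [0.5945, 0.1755, 0.0431]]
logger_cover 0.95 [205. 233.] 2137 [0.5702 0.1667 0.0345] [[0.5472, 0.1569, 0.0333], [0.5943, 0.1753, 0.043]]
45696
0 445 218 383 [[0.5285 0.1517 0.038 ]
 [0.5341 0.1745 0.122 ]
 [0.5979 0.1873 0.1414]
 [0.632  0.1965 0.157 ]
 [0.64   0.1998 0.1593]]d.py:7: RuntimeWarning: invalid value encountered in cast
  for row in [76,81,86]: print([(c,*np.round(P[row,c]*1000).astype(int)) for c in range(262,332,2)])
```

Call:
{"api": "move_arm", "payload": {"targets": [{"grip": 1,"x": 0,"y": -0.3,"z": 0,"twist": 0},{"grip": 1,"x": 0,"y": -0.3,"z": 0,"twist": 0},{"grip": 1,"x": 0,"y": -0.2,"z": 0,"twist": 0},{"grip": 1,"x": 0,"y": -0.1,"z": 0,"twist": 0},{"grip": 1,"x": 0,"y": 0,"z": 0,"twist": 0}]}}

```text
clock: 7.18
eef_pos: [0.5969, 0.1618, 0.0366]
tool_rot: [-0.0, 0.726, 0.688, -0.0]
ft_force: [-0.7, -0.1, -1.0]
finger_gap: 0.0002
grip_force: 0.0
```

```bash
python3 c.py w4 | grep cover
```

```text
logger_cover 0.62 [205. 232.] 2021 [0.5613 0.1672 0.0345] [[0.5386, 0.1577, 0.0332], [0.5853, 0.1757, 0.0429]]
```

Nearly shut. I'll go on in small steps and watch for a rise in force.

Call:
{"api": "move_arm", "payload": {"targets": [{"grip": 1,"x": 0,"y": -0.15,"z": 0,"twist": 0},{"grip": 1,"x": 0,"y": -0.15,"z": 0,"twist": 0},{"grip": 1,"x": 0,"y": 0,"z": 0,"twist": 0}]}}

```text
clock: 7.85
eef_pos: [0.594, 0.162, 0.0366]
tool_rot: [-0.0, 0.726, 0.688, -0.0]
ft_force: [-0.7, 0.3, -0.6]
finger_gap: 0.0007
grip_force: 0.1
```

```bash
python3 c.py w5 | egrep "cover|logger |\(\("
```

```text
logger 0.96 [191. 208.] 11972 [0.5539 0.1813 0.0341] [[0.5103, 0.0978, 0.016], [0.6054, 0.214, 0.0368]]
((0.5578947067260742, 0.14983642101287842), (0.13101929426193237, 0.10174444317817688), 87.25948333740234) [[0.5038999915122986, 0.0868000015616417], [0.6055999994277954, 0.0820000022649765], [0.6118000149726868, 0.21279999613761902], [0.510200023651123, 0.21770000457763672]]
logger_cover 0.71 [200. 234.] 2143 [0.5583 0.1674 0.0345] [[0.5353, 0.1576, 0.0332], [0.5823, 0.1764, 0.0432]]
```

View pics/w5.png

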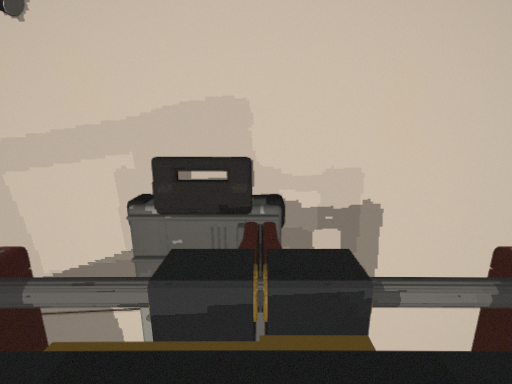

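The picture shows the tab at (203,185), the body top below it and the closed fingers at (260,240). The cover's gap isn't visible and there's no force rise yet, so I'll keep going.

Call:
{"api": "move_arm", "payload": {"targets": [{"grip": 1,"x": 0,"y": -0.15,"z": 0,"twist": 0},{"grip": 1,"x": 0,"y": -0.15,"z": 0,"twist": 0},{"grip": 1,"x": 0,"y": 0,"z": 0,"twist": 0}]}}

```text
clock: 8.52
eef_pos: [0.5914, 0.1622, 0.0367]
tool_rot: [0.0, 0.726, 0.688, 0.0]
ft_force: [1.2, 0.1, -1.5]
finger_gap: 0.0002
grip_force: 0.7
```

Call:
{"api": "move_arm", "payload": {"targets": [{"grip": 1,"x": 0,"y": -0.1,"z": 0,"twist": 0},{"grip": 1,"x": 0,"y": -0.1,"z": 0,"twist": 0},{"grip": 1,"x": 0,"y": 0,"z": 0,"twist": 0}]}}

```text
clock: 8.9
eef_pos: [0.5893, 0.1623, 0.0367]
tool_rot: [0.0, 0.726, 0.688, 0.0]
ft_force: [2.0, 0.5, -1.1]
finger_gap: 0.0004
grip_force: 0.9
```

```bash
python3 c.py w6 | egrep "cover|logger |\(\("
```

```text
logger 0.84 [196. 210.] 11507 [0.5508 0.1817 0.0342] [[0.5075, 0.1035, 0.0173], [0.6016, 0.2137, 0.0368]]
((0.5541101098060608, 0.15038613975048065), (0.12908543646335602, 0.10185267776250839), 87.99801635742188) [[0.5009999871253967, 0.0877000018954277], [0.6028000116348267, 0.08410000056028366], [0.6072999835014343, 0.21310000121593475], [0.5055000185966492, 0.2167000025510788]]
logger_cover 0.72 [208. 235.] 2111 [0.5542 0.1676 0.0345] [[0.5309, 0.1578, 0.0333], [0.5781, 0.1759, 0.0431]]
```

Force rose to about 2-3 N and the whole logger began to slide (3 mm), so the cover is on its stop. I'll back off, go up and look again.

Call:
{"api": "move_arm", "payload": {"targets": [{"grip": 1,"x": 0,"y": 1,"z": 0,"twist": 0},{"grip": 1,"x": 0,"y": 0,"z": -5,"twist": 0},{"grip": 1,"x": -3,"y": -1,"z": -5,"twist": 0},{"grip": 1,"x": -5,"y": -2,"z": -3,"twist": 0},{"grip": 1,"x": -5,"y": -2,"z": -3,"twist": 0},{"grip": 1,"x": 0,"y": 0,"z": 0,"twist": 0},{"grip": 1,"x": 0,"y": 0,"z": 0,"twist": 0}]}}

```text
clock: 10.07
eef_pos: [0.5425, 0.0347, 0.1964]
tool_rot: [-0.0, 0.726, 0.688, 0.0]
ft_force: [-0.1, 0.5, -0.7]
finger_gap: 0.0005
grip_force: 0.0
```

```bash
cat > e.py <<'E'
from h import *
im,P=cloud("wrist"); cv2.imwrite("pics/e.png",cv2.resize(im[20:220,180:400],(660,600),interpolation=2)); np.save("wP.npy",P)
m=(P[...,2]>.015)&(P[...,2]<.06)&(P[...,0]>.45)&(P[...,0]<.66)&(P[...,1]>-.05)&(P[...,1]<.25)
n,L,st,_=cv2.connectedComponentsWithStats(m.astype(np.uint8)); k=1+st[1:,4].argmax(); m=L==k
q=P[m][:,:2].astype(np.float32); r=cv2.minAreaRect(q); B=cv2.boxPoints(r); print(r, np.round(B,4).tolist())
B=B[B[:,1].argsort()]; bot=B[:2].mean(0); top=B[2:].mean(0); ax=(bot-top)/np.linalg.norm(bot-top); ay=np.array([-ax[1],ax[0]])
o=bot-.08*ax; print("origin",o,"ax",ax,"len",np.linalg.norm(bot-top))
l=np.stack([(P[...,:2]-o)@ax,(P[...,:2]-o)@ay,P[...,2]],-1)
def rng(sel): print(sel.sum(),np.round(np.percentile(l[sel],[2,50,98],axis=0),4).tolist())
print("lip");rng(m&(P[...,2]>.038))
print("tab");rng(m&(l[...,0]<-.084))
print("scoop (low)");rng(m&(abs(l[...,1])<.02)&(l[...,0]<0)&(l[...,0]>-.045)&(P[...,2]<.024))
T=T_tool(); print("TCP",T[:3,3],"tool x,y in world",np.round(T[:2,:2].T,3).tolist())
for n,x,y in [("heel",-.023,0),("heel27",-.027,0),("tab",-.102,0)]:
    w=o+x*ax+y*ay; d=w-T[:2,3]; print(n,np.round(w,4),"tool dx dy cm",np.round(100*T[:2,:2].T@d,2))
E
python3 e.py
```

```text
((0.5524337887763977, 0.11957117170095444), (0.1903512328863144, 0.10319941490888596), 87.5680160522461) [[0.4968000054359436, 0.02669999934732914], [0.5999000072479248, 0.022299999371170998], [0.6079999804496765, 0.21250000596046448], [0.5048999786376953, 0.21690000593662262]]
origin [0.5517898  0.10440922] ax [-0.04243347 -0.99909925] len 0.19035123
lip
130 [[-0.07, 0.0198, 0.0383], [-0.0596, 0.0218, 0.0426], [-0.0489, 0.0249, 0.0439]]
tab
1494 [[-0.1092, -0.0288, 0.0321], [-0.0956, 0.0005, 0.0346], [-0.0844, 0.0293, 0.0362]]
scoop (low)
36 [[-0.0415, -0.0182, 0.0156], [-0.0412, -0.0003, 0.0204], [-0.041, 0.0189, 0.0238]]
TCP [0.54233478 0.03516102 0.19592918] tool x,y in world [[0.053, 0.999], [0.999, -0.053]]
heel [0.5528 0.1274] tool dx dy cm [9.27 0.55]
heel27 [0.5529 0.1314] tool dx dy cm [9.67 0.55]
tab [0.5561 0.2063] tool dx dy cm [17.16  0.47]
```

View pics/e.png

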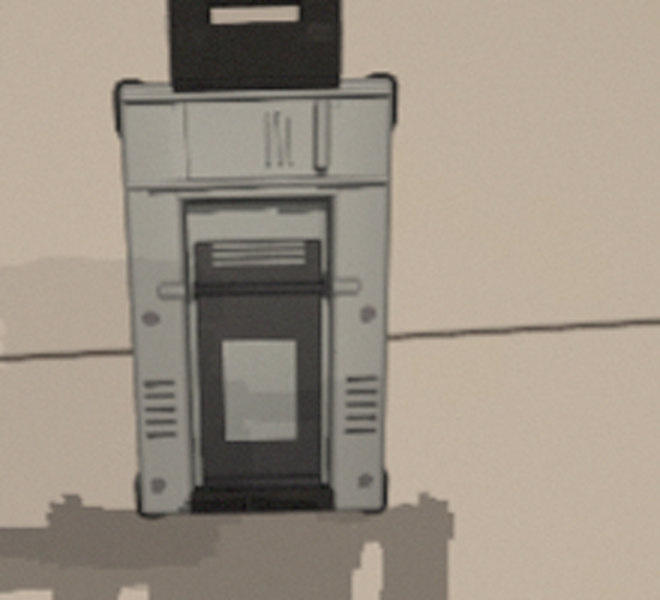

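The cover now sits flush and shut (no gap at its left edge, (185,140)). The heel spans rows 240-290 and the scoop lies just above it, rows 198-240. Now I'll press the heel.

Call:
{"api": "move_arm", "payload": {"targets": [{"grip": 1,"x": 4.7,"y": 0.3,"z": 2,"twist": 0},{"grip": 1,"x": 4.7,"y": 0.25,"z": 4,"twist": 0},{"grip": 1,"x": 0,"y": 0,"z": 5,"twist": 0},{"grip": 1,"x": 0,"y": 0,"z": 4.5,"twist": 0},{"grip": 1,"x": 0,"y": 0,"z": 0,"twist": 0},{"grip": 1,"x": 0,"y": 0,"z": 0,"twist": 0}]}}

```text
clock: 10.88
eef_pos: [0.5534, 0.1289, 0.042]
tool_rot: [0.0, 0.725, 0.688, 0.0]
ft_force: [-0.2, -0.6, -0.6]
finger_gap: 0.0006
grip_force: 0.0
```

Call:
{"api": "move_arm", "payload": {"targets": [{"grip": 1,"x": 0,"y": 0,"z": 0.6,"twist": 0},{"grip": 1,"x": 0,"y": 0,"z": 0.4,"twist": 0},{"grip": 1,"x": 0,"y": 0,"z": 0.3,"twist": 0},{"grip": 1,"x": 0,"y": 0,"z": 0.3,"twist": 0},{"grip": 1,"x": 0,"y": 0,"z": 0.3,"twist": 0},{"grip": 1,"x": 0,"y": 0,"z": 0.3,"twist": 0},{"grip": 1,"x": 0,"y": 0,"z": 0,"twist": 0}]}}

```text
clock: 11.75
eef_pos: [0.5538, 0.1286, 0.0202]
tool_rot: [0.0, 0.726, 0.688, 0.001]
ft_force: [0.8, 2.8, 3.3]
finger_gap: 0.0007
grip_force: 2.1
```

```bash
cat > f.py <<'E'
from h import *
import sys
for n in ["scene","top"]:
    im,P=cloud(n)
    m=(P[...,2]>.046)&(P[...,0]>.45)&(P[...,0]<.66)&(P[...,1]>-.05)&(P[...,1]<.25)&(P[...,2]<.115)
    print(n,m.sum()); r=viewer.cut_out(n,"logger_foot")
    if r: print(r[0]["score"],np.round(np.nanpercentile(P[r[0]["region"]],[2,50,98],axis=0),3).tolist())
    cv2.imwrite("pics/%s_%s.png"%(sys.argv[1],n),cv2.resize(im[130:270,150:330],None,fx=3.5,fy=3.5,interpolation=2))
E
python3 f.py f1
```

```text
scene 471
0.51 [[0.527, 0.07, 0.021], [0.548, 0.09, 0.062], [0.574, 0.112, 0.096]]
top 161
0.64 [[0.533, 0.073, 0.073], [0.553, 0.079, 0.086], [0.574, 0.087, 0.096]]
```

Call:
{"api": "move_arm", "payload": {"targets": [{"grip": 1,"x": 0,"y": 0,"z": -3,"twist": 0},{"grip": 1,"x": 0,"y": 0,"z": -5,"twist": 0},{"grip": 1,"x": 0,"y": 0,"z": -4,"twist": 0},{"grip": 1,"x": -5,"y": 0,"z": 0,"twist": 0},{"grip": 1,"x": -5,"y": 0,"z": 0,"twist": 0},{"grip": 1,"x": 0,"y": 0,"z": 4,"twist": 0},{"grip": 1,"x": 0,"y": 0,"z": 3,"twist": 0},{"grip": 1,"x": 1,"y": 0,"z": 0,"twist": 0},{"grip": 1,"x": 1,"y": 0,"z": 0,"twist": 0},{"grip": 1,"x": 1,"y": 0,"z": 0,"twist": 0},{"grip": 1,"x": 1,"y": 0,"z": 0,"twist": 0},{"grip": 1,"x": 0.5,"y": 0,"z": 0,"twist": 0},{"grip": 1,"x": 0.3,"y": 0,"z": 0,"twist": 0},{"grip": 1,"x": 0,"y": 0,"z": 0,"twist": 0}]}}

```text
clock: 13.7
eef_pos: [0.55, 0.0764, 0.0697]
tool_rot: [0.0, 0.726, 0.688, -0.0]
ft_force: [-0.9, -0.4, 0.0]
finger_gap: 0.0002
grip_force: 0.0
```

Call:
{"api": "move_arm", "payload": {"targets": [{"grip": 1,"x": 0.3,"y": 0,"z": 0,"twist": 0},{"grip": 1,"x": 0.3,"y": 0,"z": 0,"twist": 0},{"grip": 1,"x": 0.2,"y": 0,"z": 0,"twist": 0},{"grip": 1,"x": 0,"y": 0,"z": 0,"twist": 0}]}}

```text
clock: 14.2
eef_pos: [0.5504, 0.0843, 0.0696]
tool_rot: [-0.0, 0.726, 0.688, -0.0]
ft_force: [-0.5, -2.6, 1.6]
finger_gap: 0.0006
grip_force: 1.6
```

```bash
python3 f.py f2
```

```text
scene 252
0.73 [[0.499, 0.029, 0.002], [0.539, 0.101, 0.028], [0.602, 0.214, 0.084]]
top 0
```

Call:
{"api": "move_arm", "payload": {"targets": [{"grip": 1,"x": 0.2,"y": 0,"z": 0,"twist": 0},{"grip": 1,"x": 0.1,"y": 0,"z": 0,"twist": 0},{"grip": 1,"x": 0,"y": 0,"z": 0,"twist": 0}]}}

```text
clock: 14.78
eef_pos: [0.5506, 0.0873, 0.0696]
tool_rot: [-0.0, 0.726, 0.688, -0.0]
ft_force: [-1.3, -2.5, 1.0]
finger_gap: 0.0004
grip_force: 1.6
```

Call:
{"api": "move_arm", "payload": {"targets": [{"grip": 1,"x": -3,"y": 0,"z": 0,"twist": 0},{"grip": 1,"x": -3,"y": 0,"z": -2,"twist": 0},{"grip": -1,"x": -1,"y": 0,"z": -5,"twist": 0},{"grip": -1,"x": 0,"y": 0,"z": -5,"twist": 0},{"grip": -1,"x": 0,"y": 0,"z": -2,"twist": 0},{"grip": -1,"x": 0,"y": 0,"z": 0,"twist": 0},{"grip": -1,"x": 0,"y": 0,"z": 0,"twist": 0}]}}

```text
clock: 15.65
eef_pos: [0.5461, 0.0178, 0.2084]
tool_rot: [-0.001, 0.726, 0.688, -0.0]
ft_force: [-0.5, -0.5, 0.4]
finger_gap: 0.0468
grip_force: 0.0
```

```bash
cat > g.py <<'E'
from h import *
im,P=cloud("wrist"); cv2.imwrite("pics/g.png",im); np.save("wP.npy",P)
m=(P[...,2]>.015)&(P[...,2]<.046)&(P[...,0]>.45)&(P[...,0]<.66)&(P[...,1]>-.05)&(P[...,1]<.25)
q=P[m][:,:2].astype(np.float32); r=cv2.minAreaRect(q); B=cv2.boxPoints(r); print(r, np.round(B,4).tolist())
B=B[B[:,1].argsort()]; bot=B[:2].mean(0); top=B[2:].mean(0); ax=(bot-top)/np.linalg.norm(bot-top); ay=np.array([-ax[1],ax[0]])
o=top+.11*ax; print("origin",o,"bottom",bot,"ax",ax,"len",np.linalg.norm(bot-top))
l=np.stack([(P[...,:2]-o)@ax,(P[...,:2]-o)@ay,P[...,2]],-1)
leg=(P[...,2]>.046)&(P[...,2]<.125)&(abs(l[...,1])<.03)&(l[...,0]>-.05)&(l[...,0]<.09)
p=l[leg]; print("leg",len(p),np.round(np.percentile(p,[2,50,98],axis=0),4).tolist())
c=np.percentile(p[:,2],97); t=p[p[:,2]>c]; print("leg end",t.mean(0))
T=T_tool(); print("TCP",T[:3,3],np.round(T[:2,:2].T,3).tolist())
tb=(l[...,0]<-.084)&m; print("tab",np.round(np.percentile(l[tb],[1,50,99],axis=0),4).tolist())
w=o-.102*ax; d=w-T[:2,3]; print("tab grasp",np.round(w,4),"tool dx dy cm",np.round(100*T[:2,:2].T@d,2))
E
python3 g.py
```

```text
((0.5538768768310547, 0.12353787571191788), (0.17995449900627136, 0.10361466556787491), 87.31852722167969) [[0.49790000915527344, 0.03610000014305115], [0.6014000177383423, 0.031199999153614044], [0.6097999811172485, 0.210999995470047], [0.5062999725341797, 0.21580000221729279]]
origin [0.55294013 0.10353705] bottom [0.5496674  0.03365915] ax [-0.04678359 -0.99890506] len 0.1799545
leg 880 [[-0.0165, -0.023, 0.0475], [-0.0035, -0.0007, 0.0986], [0.0036, 0.022, 0.103]]
leg end [0.00018727 0.00422806 0.10318194]
TCP [0.5458765  0.01774176 0.20807688] [[0.053, 0.999], [0.999, -0.053]]
tab [[-0.1088, -0.049, 0.0261], [-0.0948, -0.0001, 0.0346], [-0.0841, 0.0488, 0.0372]]
tab grasp [0.5577 0.2054] tool dx dy cm [18.8   0.19]
```

View pics/g.png

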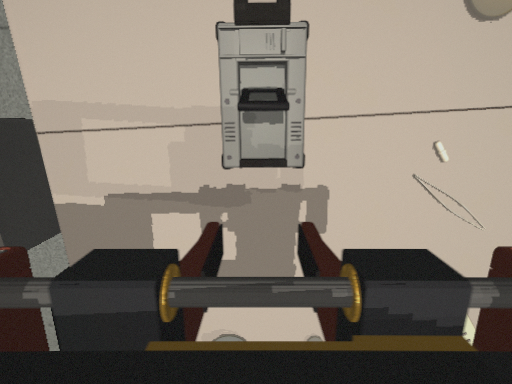

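The leg stands up at its stop (end at (263,98), 103 mm high, as expected for about 1.3 rad). Next I'll grip the tab from both sides with the fingertips.

Call:
{"api": "move_arm", "payload": {"targets": [{"grip": -1,"x": 4.7,"y": 0,"z": 0,"twist": 0},{"grip": -1,"x": 4.7,"y": 0,"z": 0,"twist": 0},{"grip": -1,"x": 4.7,"y": 0.1,"z": 0,"twist": 0},{"grip": -1,"x": 4.7,"y": 0.1,"z": 0,"twist": 0},{"grip": -1,"x": 0,"y": 0,"z": 5,"twist": 0},{"grip": -1,"x": 0,"y": 0,"z": 5,"twist": 0},{"grip": -1,"x": 0,"y": 0,"z": 4,"twist": 0},{"grip": -1,"x": 0,"y": 0,"z": 0,"twist": 0},{"grip": -1,"x": 0,"y": 0,"z": 0,"twist": 0}]}}

```text
clock: 16.82
eef_pos: [0.5592, 0.205, 0.07]
tool_rot: [-0.0, 0.726, 0.688, -0.0]
ft_force: [0.3, -0.1, -0.7]
finger_gap: 0.0877
grip_force: 0.0
```

```bash
cat > k.py <<'E'
from h import *
s=readout.state(); print(s["eef_pos"],s["finger_gap"],np.round(s["joint_positions"],2))
im,P=cloud("wrist"); cv2.imwrite("pics/k.png",im)
m=(P[...,2]>.028)&(P[...,2]<.04)&(P[...,1]>.15)&(P[...,1]<.25)&(P[...,0]<.64)
y=P[m]; print("far edge y",np.percentile(y[:,1],[90,98,99.5]))
t=y[y[:,1]>.197]; print("tab x",np.percentile(t[:,0],[1,50,99]),"z",np.median(t[:,2]))
E
python3 k.py
```

```text
[0.55921363 0.20504967 0.06998779] 0.08774925311148947 [0.24 0.52 1.67 0.   0.95 0.29]
far edge y [0.21858982 0.22437128 0.22549362]
tab x [0.52793057 0.55627601 0.58624444] z 0.03454947459803179
```

Call:
{"api": "move_arm", "payload": {"targets": [{"grip": -1,"x": 1.15,"y": -0.2,"z": 0,"twist": 0},{"grip": -1,"x": 0,"y": 0,"z": 3,"twist": 0},{"grip": -1,"x": 0,"y": 0,"z": 2.3,"twist": 0},{"grip": -1,"x": 0,"y": 0,"z": 0,"twist": 0},{"grip": 0,"x": 0,"y": 0,"z": 0,"twist": 0},{"grip": 1,"x": 0,"y": 0,"z": 0,"twist": 0},{"grip": 1,"x": 0,"y": 0,"z": 0,"twist": 0},{"grip": 1,"x": 0,"y": 0,"z": 0,"twist": 0},{"grip": 1,"x": 0,"y": 0,"z": 0,"twist": 0}], "newtons": 15}}

```text
clock: 18.0
eef_pos: [0.5582, 0.2167, 0.0175]
tool_rot: [0.0, 0.726, 0.688, 0.001]
ft_force: [-0.4, 0.9, 6.6]
finger_gap: 0.0596
grip_force: 15.0
```

```bash
python3 - <<'E'
import numpy as np
def pos(t):
    c,s=np.cos(t),np.sin(t)
    return (-18.2*c+3*s, 18.2*s+3*c) if t<=np.pi/2 else (3-18.2*c,18.2*s)
a=np.radians(np.r_[np.linspace(0,60,21)[1:],np.linspace(60,112,21)[1:],np.linspace(112,133,11)[1:]])
p=np.array([pos(t) for t in np.r_[0,a]]); 
d=np.diff(np.round(p,2),axis=0)
print([(round(float(-x),2),round(float(-y),2)) for x,y in d])
print(p[[20,40,50]])
E
```

```text
[(-0.18, -0.95), (-0.23, -0.94), (-0.28, -0.92), (-0.33, -0.91), (-0.38, -0.89), (-0.42, -0.87), (-0.46, -0.84), (-0.51, -0.82), (-0.56, -0.8), (-0.59, -0.76), (-0.63, -0.73), (-0.67, -0.69), (-0.7, -0.67), (-0.74, -0.62), (-0.77, -0.58), (-0.8, -0.54), (-0.83, -0.5), (-0.85, -0.46), (-0.87, -0.41), (-0.9, -0.36), (-0.79, -0.28), (-0.8, -0.24), (-0.81, -0.2), (-0.82, -0.17), (-0.83, -0.13), (-0.83, -0.09), (-0.83, -0.06), (-0.84, -0.02), (-0.84, 0.03), (-0.83, 0.06), (-0.83, 0.09), (-0.83, 0.07), (-0.83, 0.04), (-0.82, 0.07), (-0.82, 0.11), (-0.81, 0.15), (-0.8, 0.19), (-0.8, 0.22), (-0.79, 0.25), (-0.77, 0.3), (-0.61, 0.26), (-0.61, 0.28), (-0.59, 0.31), (-0.58, 0.32), (-0.57, 0.35), (-0.55, 0.37), (-0.55, 0.39), (-0.52, 0.41), (-0.52, 0.42), (-0.49, 0.45)]
[[-6.50192379 17.26166235]
 [ 9.81784    16.87474615]
 [15.41237015 13.31063737]]
```

Call:
{"api": "move_arm", "payload": {"targets": [{"grip": 1,"x": -0.18,"y": 0,"z": -0.95,"twist": 0},{"grip": 1,"x": -0.23,"y": 0,"z": -0.94,"twist": 0},{"grip": 1,"x": -0.28,"y": 0,"z": -0.92,"twist": 0},{"grip": 1,"x": -0.33,"y": 0,"z": -0.91,"twist": 0},{"grip": 1,"x": -0.38,"y": 0,"z": -0.89,"twist": 0},{"grip": 1,"x": -0.42,"y": 0,"z": -0.87,"twist": 0},{"grip": 1,"x": -0.46,"y": 0,"z": -0.84,"twist": 0}], "newtons": 15}}

```text
clock: 18.88
eef_pos: [0.5563, 0.1934, 0.0804]
tool_rot: [0.0, 0.726, 0.688, -0.0]
ft_force: [0.1, -0.3, -2.6]
finger_gap: 0.0599
grip_force: 15.0
```

```bash
cat > t.py <<'E'
from h import *
import sys
# logger profile seen by scene/top cameras: points near the logger, in (y,z), tilt from the body outline
for n in ["scene","top"]:
    im,P=cloud(n); r=viewer.cut_out(n,"logger")
    if not r: print(n,"none"); continue
    p=P[r[0]["region"]]; p=p[~np.isnan(p).any(1)]; p=p[(p[:,0]>.48)&(p[:,0]<.63)&(p[:,2]<.2)]
    print(n,round(r[0]["score"],2),len(p),np.round(np.percentile(p,[1,50,99],axis=0),3).tolist())
    cv2.imwrite("pics/%s_%s.png"%(sys.argv[1],n),cv2.resize(im[130:290,180:340],None,fx=3.5,fy=3.5,interpolation=2))
s=readout.state(); print(s["eef_pos"],s["finger_gap"],s["grip_force"],s["ft_force"],s["torque"])
E
python3 t.py t1
```

```text
scene 0.95 1761 [[0.498, 0.023, 0.008], [0.541, 0.086, 0.051], [0.595, 0.193, 0.119]]
top 0.65 2820 [[0.503, 0.025, 0.023], [0.552, 0.104, 0.062], [0.601, 0.177, 0.119]]
[0.55648595 0.1937311  0.08003395] 0.05958023931822335 14.999739825725555 [ 0.5289177   0.7262108  -1.97257843] [ 0.0231801  -0.04928658  0.10173327]
```

View pics/t1_scene.png

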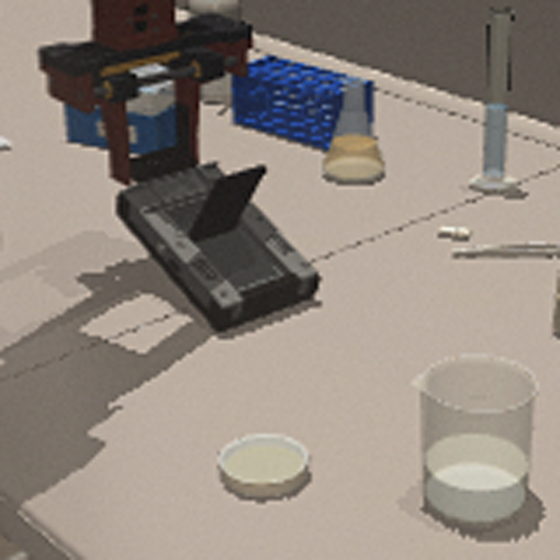

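The logger pivots cleanly: its bottom end is on the bench at (265,305), the leg is out at (230,205) and the tab is in the fingers at (160,170). I'll continue the arc.

Call:
{"api": "move_arm", "payload": {"targets": [{"grip": 1,"x": -0.51,"y": 0,"z": -0.82,"twist": 0},{"grip": 1,"x": -0.56,"y": 0,"z": -0.8,"twist": 0},{"grip": 1,"x": -0.59,"y": 0,"z": -0.76,"twist": 0},{"grip": 1,"x": -0.63,"y": 0,"z": -0.73,"twist": 0},{"grip": 1,"x": -0.67,"y": 0,"z": -0.69,"twist": 0},{"grip": 1,"x": -0.7,"y": 0,"z": -0.67,"twist": 0},{"grip": 1,"x": -0.74,"y": 0,"z": -0.62,"twist": 0},{"grip": 1,"x": -0.77,"y": 0,"z": -0.58,"twist": 0},{"grip": 1,"x": -0.8,"y": 0,"z": -0.54,"twist": 0},{"grip": 1,"x": -0.83,"y": 0,"z": -0.5,"twist": 0},{"grip": 1,"x": -0.85,"y": 0,"z": -0.46,"twist": 0},{"grip": 1,"x": -0.87,"y": 0,"z": -0.41,"twist": 0},{"grip": 1,"x": -0.9,"y": 0,"z": -0.36,"twist": 0},{"grip": 1,"x": 0,"y": 0,"z": 0,"twist": 0}]}}

```text
clock: 20.82
eef_pos: [0.5512, 0.0988, 0.1594]
tool_rot: [0.0, 0.726, 0.688, -0.0]
ft_force: [1.0, 0.8, -2.0]
finger_gap: 0.0602
grip_force: 15.0
```

```bash
python3 t.py t2
```

```text
scene 0.98 2132 [[0.496, -0.018, 0.002], [0.54, 0.053, 0.094], [0.594, 0.099, 0.177]]
top 0.94 1239 [[0.5, -0.02, 0.001], [0.545, 0.026, 0.095], [0.595, 0.058, 0.113]]
[0.55118865 0.09964979 0.15910995] 0.06002600696017052 14.99945226139971 [ 5.38718425e-04 -3.49548047e-01 -2.88473283e+00] [-0.1728917  -0.06227408  0.04519006]
```

Call:
{"api": "move_arm", "payload": {"targets": [{"grip": 1,"x": -0.79,"y": 0,"z": -0.28,"twist": 0},{"grip": 1,"x": -0.8,"y": 0,"z": -0.24,"twist": 0},{"grip": 1,"x": -0.81,"y": 0,"z": -0.2,"twist": 0},{"grip": 1,"x": -0.82,"y": 0,"z": -0.17,"twist": 0},{"grip": 1,"x": -0.83,"y": 0,"z": -0.13,"twist": 0},{"grip": 1,"x": -0.83,"y": 0,"z": -0.09,"twist": 0},{"grip": 1,"x": -0.83,"y": 0,"z": -0.06,"twist": 0},{"grip": 1,"x": -0.84,"y": 0,"z": -0.02,"twist": 0},{"grip": 1,"x": -0.84,"y": 0,"z": 0.03,"twist": 0},{"grip": 1,"x": -0.83,"y": 0,"z": 0.06,"twist": 0},{"grip": 1,"x": -0.83,"y": 0,"z": 0.09,"twist": 0},{"grip": 1,"x": 0,"y": 0,"z": 0,"twist": 0}]}}

```text
clock: 22.52
eef_pos: [0.5464, 0.0087, 0.1692]
tool_rot: [-0.0, 0.726, 0.688, -0.0]
ft_force: [0.1, 0.3, -4.0]
finger_gap: 0.0597
grip_force: 15.0
```

```bash
python3 t.py t3
```

```text
scene 0.82 2376 [[0.491, -0.106, 0.018], [0.534, -0.032, 0.104], [0.588, 0.013, 0.188]]
top 0.63 379 [[0.494, -0.068, 0.027], [0.522, -0.049, 0.099], [0.551, -0.031, 0.109]]
[0.54651968 0.00957739 0.16931971] 0.05984369597869471 14.998540322885674 [ 0.27425904  0.26408622 -4.79830137] [ 0.09478754  0.06639197 -0.05627947]
```

```bash
cat > u.py <<'E'
from h import *
for n in ["scene","top"]:
    im,P=cloud(n); r=viewer.cut_out(n,"logger")
    if not r: print(n,"none"); continue
    p=P[r[0]["region"]]; p=p[~np.isnan(p).any(1)]; p=p[(p[:,0]>.48)&(p[:,0]<.63)&(p[:,2]<.2)]
    print(n,"x:z-bin -> y pct 5,50,95")
    for xs in [(.49,.515),(.53,.56),(.575,.6)]:
        for z in np.arange(0,.2,.02):
            b=p[(p[:,2]>=z)&(p[:,2]<z+.02)&(p[:,0]>xs[0])&(p[:,0]<xs[1])]
            if len(b)>4: print(xs,round(z,2),len(b),np.round(np.percentile(b[:,1],[5,50,95])*1000).astype(int))
E
python3 u.py
```

```text
scene x:z-bin -> y pct 5,50,95
(0.49, 0.515) 0.0 15 [-68 -53 -23]
(0.49, 0.515) 0.02 91 [-73 -66 -42]
(0.49, 0.515) 0.04 106 [-64 -56 -31]
(0.49, 0.515) 0.06 107 [-53 -45 -22]
(0.49, 0.515) 0.08 111 [-42 -34  -9]
(0.49, 0.515) 0.1 107 [-33 -23   0]
(0.49, 0.515) 0.12 110 [-22 -13  12]
(0.49, 0.515) 0.14 99 [-10  -3  17]
(0.49, 0.515) 0.16 18 [-6  0  7]
(0.53, 0.56) 0.02 81 [-76 -64 -56]
(0.53, 0.56) 0.04 75 [-57 -52 -46]
(0.53, 0.56) 0.06 79 [-47 -41 -35]
(0.53, 0.56) 0.08 46 [-37 -26 -10]
(0.53, 0.56) 0.1 176 [-107  -43   -2]
(0.53, 0.56) 0.12 39 [-24 -19 -17]
(0.53, 0.56) 0.14 79 [-18 -12  -7]
(0.53, 0.56) 0.16 81 [-8 -2  3]
(0.53, 0.56) 0.18 30 [ 6  9 12]
(0.575, 0.6) 0.0 12 [-56  92 124]
(0.575, 0.6) 0.02 27 [-77 -74 -69]
(0.575, 0.6) 0.04 37 [-70 -63 -58]
(0.575, 0.6) 0.06 29 [-60 -54 -49]
(0.575, 0.6) 0.08 7 [-40 -39 -37]
(0.575, 0.6) 0.1 42 [-38 -32 -26]
(0.575, 0.6) 0.12 38 [-27 -22 -16]
(0.575, 0.6) 0.14 37 [-16 -10  -4]
(0.575, 0.6) 0.16 11 [-10  -2   4]
top none
```

The pads held the logger's angle at about 62°, so it now hangs off the bench, and the force reading equals its full weight. I'll ease the grip so it can swing down nearer vertical under its own weight.

Call:
{"api": "move_arm", "payload": {"targets": [{"grip": 1,"x": 0,"y": 0,"z": 0,"twist": 0},{"grip": 1,"x": 0,"y": 0,"z": 0,"twist": 0}], "newtons": 9}}

```text
clock: 23.18
eef_pos: [0.5465, 0.0094, 0.1694]
tool_rot: [0.0, 0.726, 0.688, -0.0]
ft_force: [0.8, 0.2, -3.9]
finger_gap: 0.06
grip_force: 9.0
```

```bash
sed -i 's/for xs in .*/for xs in [(.575,.6)]:/' u.py; python3 u.py|grep -v "0.0 "; python3 -c "
from h import *
s=readout.state();print(s['eef_pos'],s['ft_force'],s['grip_force'],s['finger_gap'])"
```

```text
scene x:z-bin -> y pct 5,50,95
(0.575, 0.6) 0.02 32 [-52 -47 -43]
(0.575, 0.6) 0.04 30 [-44 -40 -37]
(0.575, 0.6) 0.08 22 [-29 -25 -21]
(0.575, 0.6) 0.1 36 [-22 -18 -14]
(0.575, 0.6) 0.12 31 [-16 -12  -7]
(0.575, 0.6) 0.14 36 [-9 -4  1]
top x:z-bin -> y pct 5,50,95
[0.54653326 0.00936273 0.16940502] [ 0.4514277  -0.23319219 -3.76849182] 8.999800086021423 0.05955826989334489
```

Call:
{"api": "move_arm", "payload": {"targets": [{"grip": 1,"x": 0,"y": 0,"z": 0,"twist": 0},{"grip": 1,"x": 0,"y": 0,"z": 0,"twist": 0}], "newtons": 5}}

```text
clock: 23.62
eef_pos: [0.5465, 0.0093, 0.1694]
tool_rot: [0.0, 0.726, 0.688, -0.0]
ft_force: [0.9, 1.1, -3.8]
finger_gap: 0.0597
grip_force: 5.0
```

```bash
python3 u.py|grep -v "0.0 "; python3 -c "
from h import *
s=readout.state();print(s['eef_pos'],s['ft_force'],s['grip_force'],s['finger_gap'])"
```

```text
scene x:z-bin -> y pct 5,50,95
(0.575, 0.6) 0.02 28 [-50 -45 -41]
(0.575, 0.6) 0.04 27 [-42 -38 -35]
(0.575, 0.6) 0.08 27 [-28 -24 -21]
(0.575, 0.6) 0.1 35 [-21 -17 -14]
(0.575, 0.6) 0.12 34 [-17 -11  -7]
(0.575, 0.6) 0.14 37 [-8 -4  2]
(0.575, 0.6) 0.16 6 [-3  3  8]
top x:z-bin -> y pct 5,50,95
[0.54653531 0.00929939 0.16939811] [-0.31857055 -0.30830134 -1.84249634] 4.999944269657135 0.059912326377337996
```

Call:
{"api": "move_arm", "payload": {"targets": [{"grip": 1,"x": 0,"y": 0,"z": 0,"twist": 0},{"grip": 1,"x": 0,"y": 0,"z": -0.5,"twist": 0},{"grip": 1,"x": 0,"y": 0,"z": -0.5,"twist": 0},{"grip": 1,"x": 0.7,"y": 0,"z": 0,"twist": 0},{"grip": 1,"x": 1,"y": 0,"z": 0,"twist": 0},{"grip": 1,"x": 1,"y": 0,"z": 0,"twist": 0},{"grip": 1,"x": 1,"y": 0,"z": 0,"twist": 0},{"grip": 1,"x": 0.7,"y": 0,"z": 0,"twist": 0},{"grip": 1,"x": 0.3,"y": 0,"z": 0,"twist": 0},{"grip": 1,"x": 0,"y": 0,"z": 0,"twist": 0},{"grip": 1,"x": 0,"y": 0,"z": 0.5,"twist": 0},{"grip": 1,"x": 0,"y": 0,"z": 0.5,"twist": 0},{"grip": 1,"x": 0,"y": 0,"z": 0,"twist": 0}], "newtons": 15}}

```text
clock: 25.45
eef_pos: [0.5491, 0.0561, 0.1693]
tool_rot: [0.0, 0.726, 0.688, 0.0]
ft_force: [0.6, 0.7, -0.4]
finger_gap: 0.0597
grip_force: 15.0
```

Call:
{"api": "move_arm", "payload": {"targets": [{"grip": 1,"x": 0,"y": 0,"z": 0,"twist": 0},{"grip": 1,"x": 0,"y": 0,"z": 0,"twist": 0}], "newtons": 5}}

```text
clock: 25.7
eef_pos: [0.5491, 0.0561, 0.1693]
tool_rot: [0.0, 0.726, 0.688, -0.0]
ft_force: [0.2, -0.4, -2.5]
finger_gap: 0.0599
grip_force: 5.0
```

```bash
python3 u.py|grep -v "0.0 "; python3 -c "
from h import *
s=readout.state();print(s['eef_pos'],s['ft_force'],s['grip_force'],s['finger_gap'])"
```

```text
scene x:z-bin -> y pct 5,50,95
(0.575, 0.6) 0.02 33 [-3  1  5]
(0.575, 0.6) 0.04 39 [ 3  7 12]
(0.575, 0.6) 0.08 22 [20 24 34]
(0.575, 0.6) 0.1 50 [25 30 50]
(0.575, 0.6) 0.12 39 [30 35 42]
(0.575, 0.6) 0.14 37 [39 42 48]
top x:z-bin -> y pct 5,50,95
[0.54907533 0.05616634 0.16933067] [-0.19185739  0.08943621 -1.59586779] 4.999510645866394 0.059782669666633086
```

Call:
{"api": "move_arm", "payload": {"targets": [{"grip": 1,"x": -0.8,"y": 0,"z": -0.08,"twist": 0},{"grip": 1,"x": -0.8,"y": 0,"z": -0.06,"twist": 0},{"grip": 1,"x": -0.8,"y": 0,"z": -0.04,"twist": 0},{"grip": 1,"x": -0.8,"y": 0,"z": -0.02,"twist": 0},{"grip": 1,"x": -0.8,"y": 0,"z": 0.04,"twist": 0},{"grip": 1,"x": -0.8,"y": 0,"z": 0.06,"twist": 0},{"grip": 1,"x": 0,"y": 0,"z": 0,"twist": 0}]}}

```text
clock: 26.78
eef_pos: [0.5465, 0.0075, 0.1704]
tool_rot: [0.0, 0.726, 0.688, -0.0]
ft_force: [-0.2, -0.9, 4.5]
finger_gap: 0.0596
grip_force: 5.0
```

```bash
python3 u.py|grep -v "0.0 "; python3 -c "
from h import *
s=readout.state();print(s['eef_pos'],s['ft_force'],s['grip_force'],s['finger_gap'])"
```

```text
scene x:z-bin -> y pct 5,50,95
(0.575, 0.6) 0.02 18 [-8 -5 -3]
(0.575, 0.6) 0.06 7 [-3 -1  0]
(0.575, 0.6) 0.08 31 [-4 -1  1]
(0.575, 0.6) 0.1 35 [-2  1  5]
(0.575, 0.6) 0.12 30 [-3  1  5]
(0.575, 0.6) 0.14 30 [-1  3  6]
(0.575, 0.6) 0.16 10 [-2  7 13]
top x:z-bin -> y pct 5,50,95
[0.54655599 0.00835797 0.17045129] [-0.73644607 -0.88282635  4.73981621] 5.001409873366356 0.059887641987550706
```

Call:
{"api": "move_arm", "payload": {"targets": [{"grip": 1,"x": -0.8,"y": 0,"z": 0.05,"twist": 0},{"grip": 1,"x": -0.8,"y": 0,"z": 0.05,"twist": 0},{"grip": 1,"x": -0.79,"y": 0,"z": 0.06,"twist": 0},{"grip": 1,"x": -0.79,"y": 0,"z": 0.08,"twist": 0},{"grip": 1,"x": -0.78,"y": 0,"z": 0.12,"twist": 0},{"grip": 1,"x": -0.78,"y": 0,"z": 0.15,"twist": 0},{"grip": 1,"x": -0.77,"y": 0,"z": 0.18,"twist": 0},{"grip": 1,"x": -0.77,"y": 0,"z": 0.21,"twist": 0},{"grip": 1,"x": 0,"y": 0,"z": 0,"twist": 0}]}}

```text
clock: 28.1
eef_pos: [0.5433, -0.0554, 0.1616]
tool_rot: [0.0, 0.726, 0.688, -0.0]
ft_force: [-2.0, -1.4, 5.1]
finger_gap: 0.0598
grip_force: 5.0
```

```bash
sed -i 's/for xs in .*/for xs in [(.49,.515),(.535,.555)]:/' u.py; python3 u.py|grep -v "0.0 "; python3 -c "
from h import *
s=readout.state();print(s['eef_pos'],s['ft_force'],s['grip_force'],s['finger_gap'])"
```

```text
scene x:z-bin -> y pct 5,50,95
(0.49, 0.515) 0.02 73 [-17 -12   8]
(0.49, 0.515) 0.04 79 [-23 -14   7]
(0.49, 0.515) 0.06 81 [-28 -21   2]
(0.49, 0.515) 0.08 82 [-33 -27  -6]
(0.49, 0.515) 0.1 79 [-38 -32 -12]
(0.49, 0.515) 0.12 94 [-45 -39 -14]
(0.49, 0.515) 0.14 108 [-52 -42 -20]
(0.49, 0.515) 0.16 31 [-66 -31 -22]
(0.535, 0.555) 0.02 32 [-10  -7  -5]
(0.535, 0.555) 0.04 67 [-97 -82  -9]
(0.535, 0.555) 0.06 84 [-75 -61 -43]
(0.535, 0.555) 0.08 71 [-43 -29 -13]
(0.535, 0.555) 0.1 5 [-47 -17 -15]
(0.535, 0.555) 0.12 41 [-51 -47 -45]
(0.535, 0.555) 0.14 39 [-56 -53 -50]
(0.535, 0.555) 0.16 36 [-60 -57 -52]
(0.535, 0.555) 0.18 15 [-61 -59 -55]
top x:z-bin -> y pct 5,50,95
(0.49, 0.515) 0.08 8 [-17  -7  -6]
(0.49, 0.515) 0.1 25 [-19 -11  -5]
(0.49, 0.515) 0.12 19 [-17 -13  -9]
(0.49, 0.515) 0.14 26 [-23 -19 -15]
(0.49, 0.515) 0.16 8 [-23 -20 -20]
(0.535, 0.555) 0.12 24 [-20 -17 -15]
(0.535, 0.555) 0.14 23 [-27 -23 -21]
(0.535, 0.555) 0.16 16 [-27 -25 -23]
[ 0.54339689 -0.05475554  0.16176388] [-1.92952309 -1.5850612   5.2077118 ] 5.01033715903759 0.05993133196839861
```

Call:
{"api": "move_arm", "payload": {"targets": [{"grip": 1,"x": -0.67,"y": 0,"z": 0.22,"twist": 0},{"grip": 1,"x": -0.67,"y": 0,"z": 0.25,"twist": 0},{"grip": 1,"x": -0.66,"y": 0,"z": 0.27,"twist": 0},{"grip": 1,"x": -0.66,"y": 0,"z": 0.3,"twist": 0},{"grip": 1,"x": -0.63,"y": 0,"z": 0.33,"twist": 0},{"grip": 1,"x": -0.62,"y": 0,"z": 0.35,"twist": 0},{"grip": 1,"x": -0.61,"y": 0,"z": 0.38,"twist": 0},{"grip": 1,"x": -0.6,"y": 0,"z": 0.4,"twist": 0},{"grip": 1,"x": -0.5,"y": 0,"z": 0.37,"twist": 0},{"grip": 1,"x": -0.5,"y": 0,"z": 0.4,"twist": 0},{"grip": 1,"x": 0,"y": 0,"z": 0,"twist": 0}]}}

```text
clock: 29.68
eef_pos: [0.5403, -0.1161, 0.1284]
tool_rot: [0.0, 0.726, 0.688, 0.0]
ft_force: [1.7, -3.8, 3.8]
finger_gap: 0.06
grip_force: 5.0
```

```bash
sed -i 's/for xs in .*/for xs in [(.49,.51),(.535,.555)]:/' u.py; python3 u.py|grep -v "0.0 "; python3 -c "
from h import *
s=readout.state();print(s['eef_pos'],s['ft_force'],s['grip_force'],s['finger_gap'])
im,P=cloud('scene'); cv2.imwrite('pics/v.png',cv2.resize(im[130:290,180:340],None,fx=3.5,fy=3.5,interpolation=2))"
```

```text
scene x:z-bin -> y pct 5,50,95
(0.49, 0.51) 0.02 72 [-35 -16   5]
(0.49, 0.51) 0.04 69 [-49 -32  -9]
(0.49, 0.51) 0.06 80 [-65 -50 -25]
(0.49, 0.51) 0.08 87 [-87 -66 -42]
(0.49, 0.51) 0.1 80 [-104  -79  -58]
(0.49, 0.51) 0.12 86 [-111  -97  -72]
(0.49, 0.51) 0.14 17 [-96 -86 -83]
(0.535, 0.555) 0.02 70 [-100  -91  -15]
(0.535, 0.555) 0.04 63 [-86 -78 -31]
(0.535, 0.555) 0.06 50 [-71 -65 -60]
(0.535, 0.555) 0.08 7 [-92 -89 -87]
(0.535, 0.555) 0.1 21 [-107  -98  -92]
(0.535, 0.555) 0.12 39 [-118 -111  -89]
(0.535, 0.555) 0.14 28 [-128 -125  -88]
top none
[ 0.54027725 -0.11555442  0.12882376] [-0.02933296 -4.40154087  3.61428589] 4.982292816275731 0.06008285292912553
```

View pics/v.png

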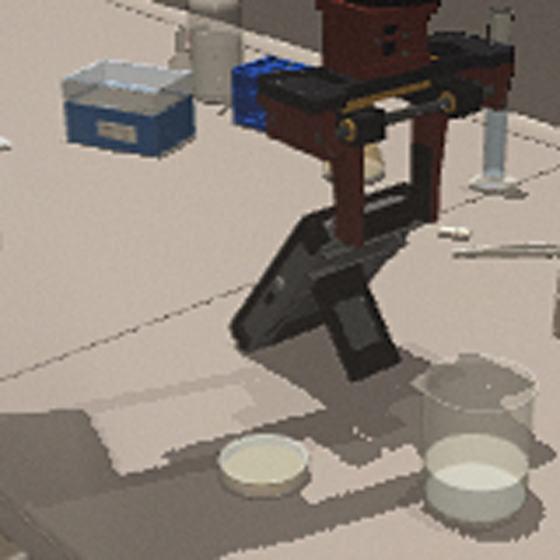

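The logger leans back on base (240,340) with the leg's foot (375,370) almost on the bench, at about 129-130°. I'll go the last few degrees.

Call:
{"api": "move_arm", "payload": {"targets": [{"grip": 1,"x": -0.4,"y": 0,"z": 0.35,"twist": 0},{"grip": 1,"x": -0.35,"y": 0,"z": 0.35,"twist": 0},{"grip": 1,"x": -0.1,"y": 0,"z": 0.1,"twist": 0},{"grip": 1,"x": 0,"y": 0,"z": 0,"twist": 0}]}}

```text
clock: 30.42
eef_pos: [0.5395, -0.1243, 0.1205]
tool_rot: [0.0, 0.726, 0.688, -0.0]
ft_force: [1.1, -5.8, 3.1]
finger_gap: 0.0597
grip_force: 5.0
```

```bash
cat > p.py <<'E'
from h import *
s=readout.state();print(s['clock'],s['eef_pos'],s['ft_force'],s['grip_force'],s['finger_gap'])
im,P=cloud("scene"); r=viewer.cut_out("scene","logger")
m=r[0]["region"]; p=P[m]; p=p[~np.isnan(p).any(1)]
b=p[(p[:,2]>.03)&(p[:,2]<.12)&(p[:,0]>.485)&(p[:,0]<.502)]   # near side wall strip
# side wall: principal direction in y,z
for xs in [(.488,.496),(.494,.502),(.5,.51)]:
    b=p[(p[:,2]>.03)&(p[:,2]<.115)&(p[:,0]>xs[0])&(p[:,0]<xs[1])]
    med=[np.median(b[(b[:,2]>=z)&(b[:,2]<z+.017),1]) for z in np.arange(.03,.115,.017)]
    k=np.polyfit(np.arange(.03,.115,.017)+.0085,med,1); print(xs,len(b),"tilt",np.degrees(np.pi/2+np.arctan(-k[0])).round(1),np.round(med,3))
c=p[(p[:,0]>.525)&(p[:,0]<.56)]; lg=c[(c[:,2]<.06)]; print("leg strip",[(z,np.round(np.percentile(lg[(lg[:,2]>=z)&(lg[:,2]<z+.01),1],[5,50,95]),3).tolist()) for z in np.arange(0,.06,.01) if ((lg[:,2]>=z)&(lg[:,2]<z+.01)).sum()>3])
for l in ["beaker","vial"]:
    q=viewer.cut_out("scene",l)
    if q: print(l,np.round(np.nanmedian(P[q[0]["region"]],0),3))
E
python3 p.py
```

```text
30.425 [ 0.53946009 -0.12429739  0.1204564 ] [ 1.11471638 -5.81662111  3.09125481] 4.9852045977604575 0.05970680645276347
(0.488, 0.496) 291 tilt 133.1 [-0.021 -0.038 -0.054 -0.069 -0.084]
(0.494, 0.502) 73 tilt 142.4 [-0.02  -0.048 -0.07  -0.091 -0.109]
(0.5, 0.51) 41 tilt 136.4 [-0.039 -0.055 -0.071 -0.092 -0.11 ]
leg strip [(np.float64(0.0), [-0.108, -0.061, 0.059]), (np.float64(0.01), [-0.106, -0.099, -0.009]), (np.float64(0.02), [-0.098, -0.093, -0.015]), (np.float64(0.03), [-0.092, -0.088, -0.028]), (np.float64(0.04), [-0.087, -0.082, -0.077]), (np.float64(0.05), [-0.079, -0.075, -0.071])]
beaker [ 0.465 -0.269  0.061]
vial [ 0.608 -0.255  0.032]
```

Call:
{"api": "move_arm", "payload": {"targets": [{"grip": 1,"x": -0.15,"y": 0,"z": 0.05,"twist": 0},{"grip": 1,"x": -0.15,"y": 0,"z": 0.1,"twist": 0},{"grip": 1,"x": 0,"y": 0,"z": 0,"twist": 0}], "newtons": 3}}

```text
clock: 31.0
eef_pos: [0.5389, -0.1262, 0.1189]
tool_rot: [-0.001, 0.726, 0.688, 0.0]
ft_force: [0.3, 0.7, 2.9]
finger_gap: 0.0599
grip_force: 3.0
```

```bash
python3 p.py
```

```text
31.0 [ 0.53886876 -0.12617246  0.11885393] [0.33206465 0.65684227 2.8538143 ] 2.9961207933956757 0.059942856158085187
(0.488, 0.496) 297 tilt 132.6 [-0.023 -0.039 -0.055 -0.072 -0.084]
(0.494, 0.502) 78 tilt 142.4 [-0.026 -0.039 -0.07  -0.092 -0.11 ]
(0.5, 0.51) 36 tilt 136.8 [-0.042 -0.053 -0.069 -0.093 -0.113]
leg strip [(np.float64(0.0), [-0.108, -0.105, -0.01]), (np.float64(0.01), [-0.105, -0.099, -0.01]), (np.float64(0.02), [-0.098, -0.094, -0.016]), (np.float64(0.03), [-0.092, -0.088, -0.028]), (np.float64(0.04), [-0.086, -0.082, -0.078]), (np.float64(0.05), [-0.079, -0.076, -0.071])]
vial [ 0.607 -0.256  0.034]
```

Call:
{"api": "move_arm", "payload": {"targets": [{"grip": -1,"x": 0,"y": 0,"z": 0,"twist": 0},{"grip": -1,"x": 0,"y": 0,"z": 0,"twist": 0},{"grip": -1,"x": 0,"y": 0,"z": 0,"twist": 0},{"grip": -1,"x": 0,"y": 0,"z": -2,"twist": 0},{"grip": -1,"x": 0,"y": 0,"z": -3,"twist": 0},{"grip": -1,"x": 0,"y": 0,"z": -5,"twist": 0},{"grip": 1,"x": 0,"y": 0,"z": -2,"twist": 0},{"grip": 1,"x": 0,"y": 0,"z": 0,"twist": 0}]}}

```text
clock: 32.2
eef_pos: [0.5404, -0.1274, 0.2408]
tool_rot: [0.002, 0.726, 0.688, 0.001]
ft_force: [0.4, -0.5, -1.0]
finger_gap: 0.0711
grip_force: 0.0
```

```bash
python3 p.py; cat > key.py <<'E'
from h import *
for n in ["top","wrist","scene"]:
    im,P=cloud(n)
    for l in ["logger_key_top","logger_key","logger"]:
        for r in viewer.cut_out(n,l)[:1]:
            p=P[r["region"]]; p=p[~np.isnan(p).any(1)]
            print(n,l,round(r["score"],2),np.round(r["pixel"]),len(p),np.round(np.percentile(p,[3,50,97],axis=0),4).tolist())
            if n=="top" and l=="logger":
                f=p[(p[:,1]<.03)&(p[:,1]>-.09)&(abs(p[:,0]-.543)<.04)&(p[:,2]>.01)]
                A=np.c_[f[:,0],f[:,1],np.ones(len(f))]
                for _ in range(3):
                    k,*_r=np.linalg.lstsq(A,f[:,2],rcond=None); e=f[:,2]-A@k; g=abs(e)<.005; f=f[g];A=A[g]
                print("face plane z=",k,len(f),"tilt",np.degrees(np.pi-np.arctan(np.hypot(k[0],k[1]))))
    cv2.imwrite("pics/key_%s.png"%n,im)
E
python3 key.py
```

```text
32.2 [ 0.54037644 -0.12744774  0.24083185] [ 0.43210708 -0.5428467  -0.95836201] 0.0 0.07110737329338739
(0.488, 0.496) 280 tilt 133.5 [-0.023 -0.038 -0.055 -0.073 -0.086]
(0.494, 0.502) 91 tilt 144.4 [-0.019 -0.037 -0.059 -0.091 -0.11 ]
(0.5, 0.51) 41 tilt 135.9 [-0.041 -0.058 -0.073 -0.092 -0.111]
leg strip [(np.float64(0.0), [-0.109, -0.106, -0.013]), (np.float64(0.01), [-0.105, -0.098, -0.01]), (np.float64(0.02), [-0.098, -0.094, -0.017]), (np.float64(0.03), [-0.092, -0.088, -0.03]), (np.float64(0.04), [-0.086, -0.082, -0.076]), (np.float64(0.05), [-0.08, -0.076, -0.072])]
beaker [ 0.466 -0.269  0.06 ]
vial [ 0.607 -0.255  0.03 ]
top logger_key_top 0.63 [274. 201.] 84 [[0.5283, -0.0224, 0.0421], [0.5449, -0.0155, 0.049], [0.561, -0.0107, 0.0538]]
top logger_key 0.7 [273. 202.] 105 [[0.5267, -0.0224, 0.0403], [0.5441, -0.0154, 0.0485], [0.5629, -0.0084, 0.0536]]
top logger 0.56 [291. 202.] 2594 [[0.4964, -0.1118, 0.0217], [0.5451, -0.0544, 0.0879], [0.5914, 0.0082, 0.1355]]
face plane z= [-0.04996836 -1.0806424   0.05441968] 1445 tilt 132.74991720270123
wrist logger_key_top 0.79 [258.  85.] 510 [[0.5243, -0.0218, 0.04], [0.5434, -0.0139, 0.0503], [0.5622, -0.005, 0.0541]]
wrist logger_key 0.7 [258.  87.] 491 [[0.5255, -0.0216, 0.0406], [0.5433, -0.0141, 0.0503], [0.5623, -0.0051, 0.0541]]
wrist logger 0.57 [257. 133.] 12519 [[0.4961, -0.1303, 0.0248], [0.5414, -0.0679, 0.1045], [0.5881, 0.0083, 0.1393]]
scene logger_key 0.17 [350. 238.] 250 [[0.6012, -0.2631, 0.004], [0.6075, -0.2556, 0.0328], [0.6203, -0.2404, 0.0592]]
```

The logger stands on its own at about 132.8°. The key is seen at (0.544, -0.015, 0.048), which agrees with the expected height of about 47 mm. I'll approach it along its normal.

Call:
{"api": "move_arm", "payload": {"targets": [{"grip": 1,"x": 4,"y": 0,"z": 0,"twist": 0},{"grip": 1,"x": 4,"y": -0.2,"z": 0,"twist": 0},{"grip": 1,"x": 4,"y": -0.2,"z": 0,"twist": 0},{"grip": 1,"x": 3.8,"y": -0.05,"z": 2,"twist": 0},{"grip": 1,"x": 0,"y": 0,"z": 5,"twist": 0},{"grip": 1,"x": 0,"y": 0,"z": 5,"twist": 0},{"grip": 1,"x": 0,"y": 0,"z": 4,"twist": 0},{"grip": 1,"x": 0,"y": 0,"z": 0,"twist": 0},{"grip": 1,"x": 0,"y": 0,"z": 0,"twist": 0}], "newtons": 15}}

```text
clock: 34.12
eef_pos: [0.5442, 0.0309, 0.0803]
tool_rot: [0.001, 0.726, 0.688, 0.0]
ft_force: [-0.0, 0.1, 0.7]
finger_gap: 0.0005
grip_force: 0.0
```

Call:
{"api": "move_arm", "payload": {"targets": [{"grip": 1,"x": -0.7,"y": 0,"z": 0.65,"twist": 0},{"grip": 1,"x": -0.7,"y": 0,"z": 0.65,"twist": 0},{"grip": 1,"x": -0.7,"y": 0,"z": 0.65,"twist": 0},{"grip": 1,"x": -0.6,"y": 0,"z": 0.55,"twist": 0},{"grip": 1,"x": -0.35,"y": 0,"z": 0.32,"twist": 0},{"grip": 1,"x": 0,"y": 0,"z": 0,"twist": 0}]}}

```text
clock: 34.88
eef_pos: [0.5413, 0.0003, 0.0506]
tool_rot: [-0.0, 0.726, 0.688, -0.0]
ft_force: [-0.2, 0.4, 0.8]
finger_gap: 0.0004
grip_force: 0.0
```

Call:
{"api": "move_arm", "payload": {"targets": [{"grip": 1,"x": -0.15,"y": 0,"z": 0.14,"twist": 0},{"grip": 1,"x": -0.15,"y": 0,"z": 0.14,"twist": 0},{"grip": 1,"x": -0.08,"y": 0,"z": 0.07,"twist": 0},{"grip": 1,"x": 0,"y": 0,"z": 0,"twist": 0}]}}

```text
clock: 35.38
eef_pos: [0.5415, -0.0032, 0.0475]
tool_rot: [0.0, 0.726, 0.688, 0.0]
ft_force: [-0.1, 0.6, 0.9]
finger_gap: 0.0006
grip_force: 0.4
```

Call:
{"api": "move_arm", "payload": {"targets": [{"grip": 1,"x": -0.1,"y": 0,"z": 0.09,"twist": 0},{"grip": 1,"x": -0.1,"y": 0,"z": 0.09,"twist": 0},{"grip": 1,"x": 0,"y": 0,"z": 0,"twist": 0}]}}

```text
clock: 35.75
eef_pos: [0.5413, -0.0052, 0.0456]
tool_rot: [0.0, 0.726, 0.688, 0.0]
ft_force: [0.1, 0.7, 1.1]
finger_gap: 0.0008
grip_force: 1.0
```

Call:
{"api": "move_arm", "payload": {"targets": [{"grip": 1,"x": -0.1,"y": 0,"z": 0.09,"twist": 0},{"grip": 1,"x": -0.05,"y": 0,"z": 0.04,"twist": 0},{"grip": 1,"x": 0,"y": 0,"z": 0,"twist": 0}]}}

```text
clock: 36.12
eef_pos: [0.5414, -0.0063, 0.0446]
tool_rot: [-0.0, 0.726, 0.688, 0.0]
ft_force: [-0.6, 5.1, 5.5]
finger_gap: 0.0007
grip_force: 3.4
```

```bash
python3 p.py; python3 -c "
from h import *
for i in range(4):
  viewer.read_camera('top'); s=readout.state(); print(s['ft_force'],s['eef_pos'])"
```

```text
36.125 [ 0.54136937 -0.00626259  0.0446145 ] [-0.58248995  5.07903131  5.53544663] 3.3789385249838233 0.0006620508213050838
(0.488, 0.496) 282 tilt 133.4 [-0.022 -0.036 -0.055 -0.07  -0.085]
(0.494, 0.502) 85 tilt 143.5 [-0.022 -0.039 -0.066 -0.092 -0.11 ]
(0.5, 0.51) 41 tilt 137.2 [-0.04  -0.055 -0.071 -0.093 -0.112]
leg strip [(np.float64(0.0), [-0.108, -0.104, -0.011]), (np.float64(0.01), [-0.103, -0.098, -0.01]), (np.float64(0.02), [-0.098, -0.093, -0.015]), (np.float64(0.03), [-0.092, -0.088, -0.029]), (np.float64(0.04), [-0.085, -0.082, -0.078]), (np.float64(0.05), [-0.08, -0.075, -0.072])]
vial [ 0.523 -0.091  0.07 ]
[-0.95640185  5.1496252   4.58521178] [ 0.54131475 -0.00631096  0.04457074]
[0.07810417 6.08305408 4.94849577] [ 0.54134056 -0.00632387  0.04456629]
[0.06368505 5.02730181 5.58674373] [ 0.54132808 -0.00632208  0.0445758 ]
[0.40291427 5.45816504 5.04723782] [ 0.54132239 -0.0063307   0.04458567]
```

The force rose to about 7 N along the normal, so the key is fully home and was held there, with the logger still in place. I'll retreat along the normal and check.

Call:
{"api": "move_arm", "payload": {"targets": [{"grip": 1,"x": 0.15,"y": 0,"z": -0.14,"twist": 0},{"grip": 1,"x": 0.3,"y": 0,"z": -0.28,"twist": 0},{"grip": 1,"x": 0.7,"y": 0,"z": -0.65,"twist": 0},{"grip": 1,"x": 2,"y": 0,"z": -2,"twist": 0},{"grip": 1,"x": 4,"y": 0,"z": -4,"twist": 0},{"grip": 1,"x": 4,"y": 0,"z": -4,"twist": 0},{"grip": 1,"x": 0,"y": 0,"z": 0,"twist": 0},{"grip": 1,"x": 0,"y": 0,"z": 0,"twist": 0}]}}

```text
clock: 37.52
eef_pos: [0.5463, 0.1043, 0.1546]
tool_rot: [0.0, 0.725, 0.688, -0.001]
ft_force: [-0.4, -0.8, -0.6]
finger_gap: 0.0003
grip_force: 0.0
```

```bash
python3 p.py; python3 key.py | egrep "key|plane"; cat >> z.py <<'E'
import cv2; im=cv2.imread('pics/key_scene.png'); cv2.imwrite('pics/fin.png',cv2.resize(im[130:290,180:380],None,fx=3.5,fy=3.5))
E
python3 z.py
```

```text
37.525 [0.54629687 0.10428174 0.15456668] [-0.37426021 -0.78801655 -0.55890531] 0.0 0.0003136308954036675
(0.488, 0.496) 289 tilt 132.7 [-0.023 -0.036 -0.055 -0.069 -0.085]
(0.494, 0.502) 85 tilt 142.9 [-0.021 -0.045 -0.058 -0.092 -0.11 ]
(0.5, 0.51) 43 tilt 136.7 [-0.04  -0.056 -0.072 -0.093 -0.111]
leg strip [(np.float64(0.0), [-0.108, -0.104, 0.056]), (np.float64(0.01), [-0.104, -0.099, -0.01]), (np.float64(0.02), [-0.098, -0.094, -0.016]), (np.float64(0.03), [-0.093, -0.088, -0.027]), (np.float64(0.04), [-0.086, -0.082, -0.078]), (np.float64(0.05), [-0.081, -0.075, -0.071])]
beaker [ 0.467 -0.269  0.06 ]
vial [ 0.608 -0.255  0.029]
top logger_key_top 0.55 [274. 201.] 110 [[0.5282, -0.0224, 0.0379], [0.5468, -0.0154, 0.0483], [0.5637, -0.0084, 0.0542]]
top logger_key 0.56 [276. 203.] 97 [[0.528, -0.0224, 0.0407], [0.5444, -0.0154, 0.0488], [0.5621, -0.0084, 0.0544]]
face plane z= [-0.05111341 -1.08101992  0.05508948] 1440 tilt 132.73855196383633
wrist logger_key_top 0.28 [258. 323.] 165 [[0.5344, -0.0372, 0.0542], [0.538, -0.0319, 0.0629], [0.5419, -0.0237, 0.072]]
wrist logger_key 0.16 [260. 325.] 185 [[0.5344, -0.0385, 0.0531], [0.538, -0.0319, 0.0632], [0.5421, -0.023, 0.0741]]
scene logger_key_top 0.54 [279. 211.] 1469 [[0.4897, -0.1354, 0.0087], [0.5234, -0.0918, 0.0692], [0.5732, -0.0102, 0.1386]]
scene logger_key 0.57 [276. 213.] 1588 [[0.4898, -0.1352, 0.0028], [0.5244, -0.0903, 0.0677], [0.5799, -0.0005, 0.1381]]
```

View pics/fin.png

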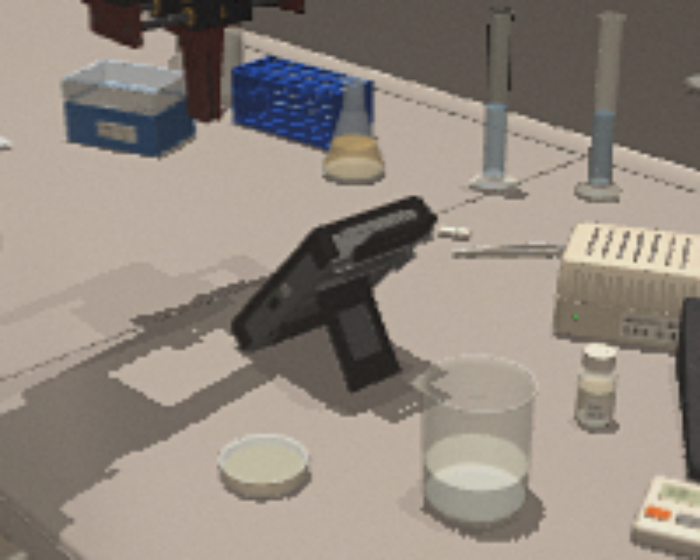

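The logger stands by itself on its bottom end (240,345) and the leg's foot (370,380). The arm is clear, and the beaker (480,430) and vial (597,385) are where they were. I'm handing in.

```bash
python3 -c "
from station import sign_off; print(sign_off())"
```

```text
the job is handed in; nothing more can be done
None
```

I handed in the job at about 38 s: cover shut, leg out, logger standing at about 133° (2.32 rad), key pressed home, beaker and vial not moved; `sign_off()` returned no verdict, so I don't know how it was judged.

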